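# Load the spindle sander's lift bed, crank it flush and select the speed

## Robot

A 6-joint arm with a two-finger parallel gripper is mounted at the origin on the work surface. World frame = base frame: x ahead of the robot, y to its left, z up, the work surface at z = 0. Lengths are in m, angles in rad, forces in N, time in s.
With the tool pointing down it reaches from about 0.25 to 0.725 m from the base axis. Payload 4 kg.
Tool frame: the origin (TCP) lies midway between the tips of the shut fingers; the grasp point (between the pads) lies 19 mm behind it (env.grip_point_offset is the distance from the TCP to the grasp point, in m); x points along the fingers, z is the direction in which the jaws open and shut, and the axes are right-handed (so a half turn about x gives the same grasp; the last joint's range is limited). The gripper opens to 85 mm and grips with 20 to 120 N. Pads are 22 mm wide; open, the fingers measure 114 mm over their backs; the gripper's body (76 mm by 85 mm) begins 54 mm behind the grasp point. The pads swing forward as they close: fully open they stand 13 mm farther back than shut.
Start: joints at [-1.123, 0.241, 0.005, 1.335, 0, 1.571], TCP at [0.216, -0.451, 0.231] pointing down, gripper open.
Joint ranges: [-2.72, 2.72], [-1.05, 1.87], [-1.09, 1.28], [-1.99, 2.15], [-1.42, 1.44], [-3.14, 3.14]. Speed limits (rad/s): [2.79, 2.79, 3.14, 3.14, 3.14, 3.14].

## Interface

Orientations are given as a unit quaternion [w, x, y, z].
In Python, from bench import env, eyes, ticket gives the robot as it stands.
- The arm moves only by the tool carry_out, never from a script. Its argument "commands" is a list of rows, each a list of 7 numbers: the turn, a rotation vector about the world's x, y, z each as a share of pi rad, from -1 to 1, then the shift along the world's x, y, z each as a share of 0.3 m, from -1 to 1, then the closure, from 0 (fully open) to 1 (shut). In form: [[wx, wy, wz, dx, dy, dz, gripper], ...]. A call has 1 to 10 rows; each row is the pose to reach, as a shift and turn from the pose measured when the call began, turning the shorter way round; what a row does not reach only later rows make up. A row lasts 1/8 s, in which the tool goes at most 62.5 mm and 10.7 degrees, less where a joint would pass 70% of its speed; a pose out of reach is approached as far as the arm can. A call with a number of a shift or a turn outside -1 to 1 is refused whole. A call with a gripper value outside its range is refused whole. The fingers move at their own pace and stop on an object; "grip_force" is the grip in N (left out, the last holds). Time passes only in rows, so rows that repeat a pose let the fingers close. It gives the time, the measured TCP pose, the force and the opening at its end, in the units of the state.
- env.get_obs(): the state, without advancing time (a new reading comes with each control period).
- eyes.snapshot(name): name is "side" or "top" or "wrist"; returns a dict with "img" (384x512x3 uint8, red, green, blue), "depth" (384x512 float32, m along the optical axis (not along the pixel's ray), 0 where there is no reading), "camera_matrix" (3x3 intrinsics, pixels), "R" (3x3) and "t" (3): a world point X has camera coordinates R X + t; the wrist camera has in their place "tool_from_camera" (4x4, takes a point from camera to tool coordinates, whose origin is the TCP and whose axes are the tool frame's). Camera axes: x right, y down, z forward; pixel columns grow to the right and rows downward; lengths in m; the calibration is good to about 2 mm. A picture is of the moment at which its call begins: read the wrist's pose just before it.
- ticket.job_done(): hands the job in, once; it reports no verdict.
The state is a dict: "time_s": time; "q": joint angles; "qd": joint speeds; "effort": joint torques, N m; "tool_pos": TCP position; "eef_rot": TCP orientation; "contact_force": force on the tool from outside, world axes, zero at the start; "wrist_torque": the same for the moment, N m; "gripper_width": finger opening in m.
Only numpy, scipy, OpenCV 4.12 (cv2) and the standard library are available. Lean on these libraries where they do the work, as an engineer would, in place of code of your own. Each camera call takes 0.05 s, during which the arm holds its last target.

## Task

Stop the sander by pressing the round key in the key bank until it latches and the key that was down pops up; then take the push block off the lift bed and stand it on its cork mat, and lay every square blank there is flat on the lift bed, side by side and wholly on it, not stacked. Only then turn the hand crank clockwise until the bed is flush with the aluminium deck, and at the end press the key with two ridges until it latches, so that it alone is down. Never press the one-ridge key, press the two-ridge key only at the end, and leave the bottle, mug and dowel alone.

Things in the scene. Friction and masses are not known exactly. Their poses are not given: they have to be found in the camera images.
- key_round (a joint): travel of the STOP key, the only round cap (diameter 30 mm, flat top), in a bank of four interlocked keys; 0 = up, grows downwards, about 0.008 m when latched, 0.0105 m at its bottom stop. Push it nearly to its bottom stop (at least 9 mm, about 3 N) to latch it; on the way down it frees the key that was latched, which springs up.
- key_one (a joint): travel of the key with one ridge (same meaning and values as key_round)
- key_two (a joint): travel of the key with two ridges (same meaning and values)
- key_three (a joint): travel of the key with three ridges (same meaning and values); it is the one latched down at the start
- key_round_top (a point): centre of the top of the round key, 17 mm above the bank's top when up; moves with the key; x across the row, y along the row
- key_one_top (a point): centre of the top of the one-ridge key, 17 mm above the bank's top when up; moves with the key; x across the row, y along the row
- key_two_top (a point): centre of the top of the two-ridge key, 17 mm above the bank's top when up; moves with the key; x across the row, y along the row
- key_three_top (a point): centre of the top of the three-ridge key, 17 mm above the bank's top when up; moves with the key; x across the row, y along the row
- bank: the grey key bank, a fixed box 80 x 170 x 50 mm, four keys on top in a row along its y at 40 mm pitch, in an order that changes from start to start; three caps are rectangular (34 x 26 mm) with one, two or three raised black ridges 4 mm wide, the fourth is round; origin at the centre of its underside on the bench
- bed_top (a point): centre of the top face of the sander's plywood lift bed; bed 130 mm (x) by 220 mm (y), 10 mm thick, no rim; z up; the crank raises it, straight up; its top starts 30 to 40 mm below the deck, and can be cranked past flush; turning back lowers it
- deck_edge (a point): middle of the near edge of the top of the sander's fixed aluminium deck, 80 mm above the bench; the deck runs 150 mm on from here in +x and is 330 mm wide in y; a sanding spindle of 30 mm diameter stands on it, 75 mm in x and 60 mm in y from here, up to 174 mm above the bench
- crank (a joint): angle turned by the hand crank since the start, rad, grows clockwise seen from above; clockwise raises the bed, 10 mm a full turn (1.59 mm per rad), so 3 to 4 turns to flush; end stops at 0 and 31.4 (five turns). It stays where it is left; turning takes about 2 N at the knob
- crank_grip (a point): grip centre of the crank's black upright knob: 24 mm diameter, 48 mm tall, freely revolving on its pin; this point lies 28 mm above the knob's foot and 20 mm below its top, and 148 mm above the bench; the crank arm's top lies under the knob, 29 mm below this point
- crank_axis (a point): point on the crank's vertical axis, at the height of crank_grip; the knob goes round it at a radius of 50 mm; the gearbox under it is 70 x 70 mm, 105 mm high; the hub nowhere rises above 119 mm
- mat: fixed cork mat on the bench, 115 mm (x) by 170 mm (y), 4 mm thick; origin at the centre of its underside
- push_block: white push block (hand pusher), 0.25 kg: foot plate 80 mm (x) by 140 mm (y), 12 mm thick, with a handle bar along y on two posts: bar 22 mm wide in x, 100 mm long, from 44 to 62 mm above the underside; origin at the centre of the underside, z up. Starts on the lift bed
- blank0: square hardwood blank, 100 mm long (its x), 30 x 30 mm section, about 70 g; origin at its centre (two to four blanks are present; absent ones read None)
- blank1: square hardwood blank, 100 mm long (its x), 30 x 30 mm section, about 70 g; origin at its centre
- blank2: square hardwood blank, 100 mm long (its x), 30 x 30 mm section, about 70 g; origin at its centre
- blank3: square hardwood blank, 100 mm long (its x), 30 x 30 mm section, about 70 g; origin at its centre
- glue_bottle: yellow glue bottle, 60 mm diameter, 150 mm high; a bystander, leave alone; origin at its underside
- mug: white mug, 80 mm diameter, 90 mm high; a bystander, leave alone; origin at its underside
- dowel: round wooden dowel lying on the bench, 24 mm diameter, 160 mm long: not a blank; a bystander, leave alone; origin at its underside
Not all that is in view belongs to the job. Leave any pink look-alike of the blank3 alone. What is shaped like the blank0 but blue or purple is not meant.

How it is judged:
On the way, in this order (a step that is already met when the one before it is completed fails the run):
1. the round key is latched down and the three-ridge key has popped up (value of joint key_round above 0.005 m and value of joint key_three below 0.002 m), for 0.2 s.
2. the push block stands on the mat and every blank lies on the lift bed, the bed not yet cranked up and the round key still down (x of push_block in the frame of mat between -0.035 and 0.035 m and y of push_block in the frame of mat between -0.04 and 0.04 m and z of push_block in the frame of mat below 0.009 m and angle between push_block's own z axis and vertical below 0.1 rad and x of blank0 in the frame of bed_top between -0.052 and 0.052 m and y of blank0 in the frame of bed_top between -0.1 and 0.1 m and z of blank0 in the frame of bed_top between 0.009 and 0.021 m and angle between blank0's own x axis and vertical between 1.45 and 1.69 rad and x of blank1 in the frame of bed_top between -0.052 and 0.052 m and y of blank1 in the frame of bed_top between -0.1 and 0.1 m and z of blank1 in the frame of bed_top between 0.009 and 0.021 m and angle between blank1's own x axis and vertical between 1.45 and 1.69 rad and x of blank2 in the frame of bed_top between -0.052 and 0.052 m and y of blank2 in the frame of bed_top between -0.1 and 0.1 m and z of blank2 in the frame of bed_top between 0.009 and 0.021 m and angle between blank2's own x axis and vertical between 1.45 and 1.69 rad and x of blank3 in the frame of bed_top between -0.052 and 0.052 m and y of blank3 in the frame of bed_top between -0.1 and 0.1 m and z of blank3 in the frame of bed_top between 0.009 and 0.021 m and angle between blank3's own x axis and vertical between 1.45 and 1.69 rad and value of joint key_round above 0.005 m and z of bed_top in the frame of deck_edge below -0.02 m), for 0.2 s.
3. the bed is cranked up flush with the deck, the round key still down (z of bed_top in the frame of deck_edge between -0.003 and 0.003 m and value of joint key_round above 0.005 m), for 0.2 s.
4. the two-ridge key is latched and the round key has popped up (value of joint key_two above 0.005 m and value of joint each of key_round, key_one, key_three below 0.002 m), for 0.2 s.
At the end, for the whole second after the job is handed in: Two-ridge key latched (over 5 mm), other keys up (under 2 mm); bed within 3 mm of flush; every blank flat on the bed (centre within 52 mm in x, 100 mm in y of bed centre); push block upright on the mat (centre within 35 mm in x, 40 mm in y of mat centre); all at rest (all of step 4 and z of bed_top in the frame of deck_edge between -0.003 and 0.003 m and x of push_block in the frame of mat between -0.035 and 0.035 m and y of push_block in the frame of mat between -0.04 and 0.04 m and z of push_block in the frame of mat below 0.009 m and angle between push_block's own z axis and vertical below 0.1 rad and x of blank0 in the frame of bed_top between -0.052 and 0.052 m and y of blank0 in the frame of bed_top between -0.1 and 0.1 m and z of blank0 in the frame of bed_top between 0.009 and 0.021 m and angle between blank0's own x axis and vertical between 1.45 and 1.69 rad and x of blank1 in the frame of bed_top between -0.052 and 0.052 m and y of blank1 in the frame of bed_top between -0.1 and 0.1 m and z of blank1 in the frame of bed_top between 0.009 and 0.021 m and angle between blank1's own x axis and vertical between 1.45 and 1.69 rad and x of blank2 in the frame of bed_top between -0.052 and 0.052 m and y of blank2 in the frame of bed_top between -0.1 and 0.1 m and z of blank2 in the frame of bed_top between 0.009 and 0.021 m and angle between blank2's own x axis and vertical between 1.45 and 1.69 rad and x of blank3 in the frame of bed_top between -0.052 and 0.052 m and y of blank3 in the frame of bed_top between -0.1 and 0.1 m and z of blank3 in the frame of bed_top between 0.009 and 0.021 m and angle between blank3's own x axis and vertical between 1.45 and 1.69 rad and linear speed of each of blank0, blank1, blank2, blank3, push_block below 0.02 m/s); the robot touches nothing.
It fails at once if the one-ridge key is pressed (value of joint key_one above 0.006 m).
It fails at once if the two-ridge key is pressed while the bed is still down (value of joint key_two above 0.006 m and z of bed_top in the frame of deck_edge below -0.01 m).
It fails at once if the glue bottle is shifted (distance of glue_bottle from where it was at the start of the episode above 0.05 m).
It fails at once if the mug is shifted (distance of mug from where it was at the start of the episode above 0.05 m).
It fails at once if the dowel is shifted (distance of dowel from where it was at the start of the episode above 0.05 m).
Of blank0, blank1, blank2, blank3 only 2 to 4 are there at a start; the rules pass over those that are not, and their reading is None.
At some moment in a run one of blank0, blank1, blank2, blank3 may be knocked a few centimetres aside while the robot is not near it.
Once in a run the grip may slacken for a moment while it holds something.
It also fails if it takes over 210 s, if anything falls off the work surface, if the arm or the gripper's body presses on something with over 40 N, if the wrist force passes 120 N, or if a joint passes its speed limit or range.

## Working session

There is one attempt and no reset: what is moved stays moved. The work goes in short steps, Python scripts to look and compute and a tool call to move; the robot and the scene stay as the last step left them, time stands still between calls to the robot, and variables do not carry over. Pictures are saved under pics/ and viewed, and the job is handed in when it is done.

Besides the shell and the picture viewer there is one more tool, called after "Request:" in YAML: its name, and indented under it one key for each argument. carry_out: Moves the arm, as the interface text tells. Its arguments: {"type":"object","properties":{"commands":{"type":"array"},"grip_force":{"type":"number"}},"required":["commands"]}

```bash
ls; mkdir -p pics; python3 - <<'E'
from bench import env, eyes, ticket
import cv2,numpy as np
o=env.get_obs(); print({k:np.round(v,3) for k,v in o.items()}, env.grip_point_offset)
for n in ["side","top","wrist"]:
    s=eyes.snapshot(n); cv2.imwrite(f"pics/{n}0.png",s["img"][:,:,::-1])
    print(n,s["camera_matrix"].round(1).tolist(), {k:np.round(s[k],3).tolist() for k in s if k in("R","t","tool_from_camera")})
E
```

```text
pics
{'time_s': np.float64(0.0), 'q': array([-1.123,  0.241,  0.004,  1.335,  0.   ,  1.571]), 'qd': array([ 0.001,  0.001,  0.001, -0.001,  0.001, -0.   ]), 'effort': array([ 2.0000e-03, -3.7232e+01,  2.5241e+01,  1.7000e-02,  0.0000e+00,
       -0.0000e+00]), 'tool_pos': array([ 0.216, -0.45 ,  0.23 ]), 'eef_rot': array([ 0.598,  0.377,  0.599, -0.376]), 'contact_force': array([-0.052,  0.172, -0.24 ]), 'wrist_torque': array([ 0.006,  0.065, -0.021]), 'gripper_width': np.float64(0.085)} 0.0187
side [[451.1, 0.0, 252.4], [0.0, 451.1, 197.1], [0.0, 0.0, 1.0]] {'R': [[-0.998, -0.065, -0.001], [-0.049, 0.768, -0.638], [0.042, -0.637, -0.77]], 't': [0.575, 0.066, 1.618]}
top [[407.1, 0.0, 248.7], [0.0, 407.1, 191.8], [0.0, 0.0, 1.0]] {'R': [[0.024, -1.0, 0.003], [-0.993, -0.025, -0.114], [0.114, -0.0, -0.993]], 't': [0.009, 0.554, 1.274]}
wrist [[296.7, 0.0, 255.9], [0.0, 296.7, 192.3], [0.0, 0.0, 1.0]] {'tool_from_camera': [[0.001, -0.312, 0.95, -0.143], [-0.0, -0.95, -0.312, 0.081], [1.0, 0.0, -0.001, -0.0], [0.0, 0.0, 0.0, 1.0]]}
```

View pics/top0.png

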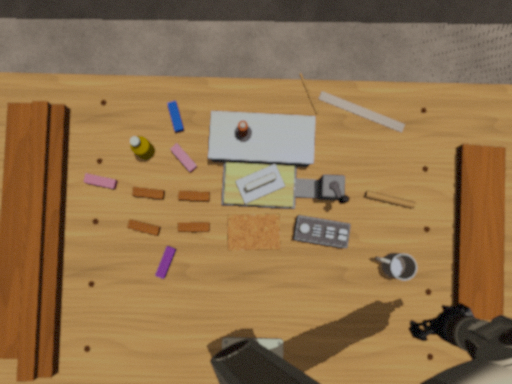

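View pics/side0.png

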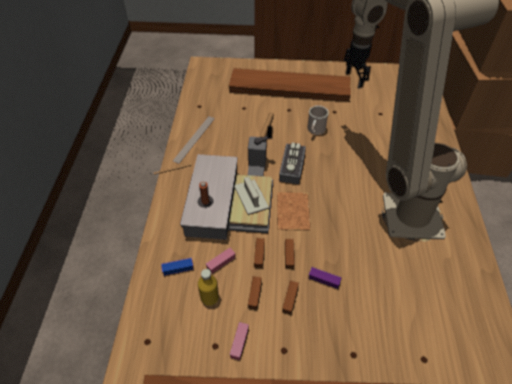

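View pics/wrist0.png

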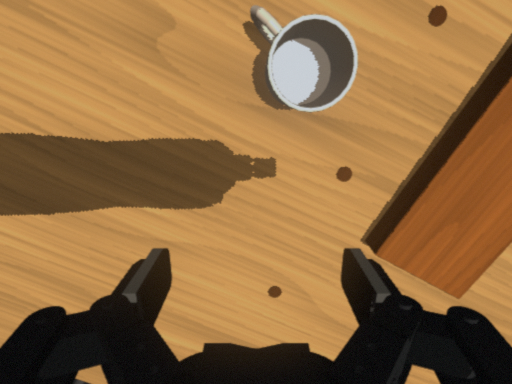

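The top view shows four brown blanks at (148,193), (194,196), (143,227) and (193,227). The look-alikes are pink at (183,157) and (100,181), blue at (175,116) and purple at (165,262), and the dowel is at (389,199). The key bank is at (321,231), the push block at (261,184) on the bed, the mat at (254,231) and the crank knob at about (344,199). Next I measure and take a close crop.

```bash
cat > h.py <<'E'
from bench import env, eyes, ticket
import cv2,numpy as np
from scipy.spatial.transform import Rotation as Rn
def cam(n):
    o=env.get_obs(); s=eyes.snapshot(n)
    if n=="wrist":
        q=o["eef_rot"]; Rt=Rn.from_quat([q[1],q[2],q[3],q[0]]).as_matrix()
        T=s["tool_from_camera"]; Rc=Rt@T[:3,:3]; c=Rt@T[:3,3]+o["tool_pos"]
    else:
        Rc=s["R"].T; c=-s["R"].T@s["t"]
    s["Rc"]=Rc; s["c"]=c; return s
def ray(s,u,v,z):
    d=s["Rc"]@np.linalg.inv(s["camera_matrix"])@np.array([u,v,1.]); return s["c"]+d*(z-s["c"][2])/d[2]
def proj(s,X):
    p=s["camera_matrix"]@(s["Rc"].T@(np.asarray(X)-s["c"])); return p[:2]/p[2]
def cloud(s):
    h,w=s["depth"].shape; v,u=np.mgrid[:h,:w]; K=s["camera_matrix"]; d=s["depth"]
    P=np.stack([(u-K[0,2])/K[0,0]*d,(v-K[1,2])/K[1,1]*d,d],-1)
    return P@s["Rc"].T+s["c"]
def save(n,img,f=1,crop=None):
    if crop: x0,y0,x1,y1=crop; img=img[y0:y1,x0:x1]
    img=cv2.resize(img,None,fx=f,fy=f,interpolation=cv2.INTER_CUBIC); cv2.imwrite("pics/"+n,img[:,:,::-1])
def pose():
    o=env.get_obs(); return o
E
python3 - <<'E'
from h import *
s=cam("top"); save("topc.png",s["img"],4,(200,100,400,245))
P=cloud(s); hsv=cv2.cvtColor(s["img"],cv2.COLOR_RGB2HSV)
for n,(u,v) in dict(b0=(148,193),b1=(194,196),b2=(143,227),b3=(193,227),desk=(60,250),deck=(270,140),bed=(235,198),bar=(261,184),mat=(254,231),key=(321,231),knob=(342,198)).items(): print(n,hsv[v,u],P[v,u].round(4))
m=cv2.inRange(hsv,(5,150,90),(13,255,190)); m[:, :110]=0; m[:, 230:]=0;m[:150]=0;m[300:]=0
for c in cv2.findContours(m,0,2)[0]:
    if cv2.contourArea(c)>80:
        r=cv2.minAreaRect(c); X=ray(s,*r[0],0.03); box=[ray(s,*p,0.03)[:2] for p in cv2.boxPoints(r)]
        e=[box[i+1]-box[i] for i in range(3)]; e=max(e,key=np.linalg.norm)
        print(np.round(r[0],1),r[1],X.round(4),np.linalg.norm(e).round(3),np.degrees(np.arctan2(e[1],e[0])).round(1))
E
```

```text
b0 [ 14 193 144] [0.5424 0.3462 0.0284]
b1 [ 14 188 149] [0.5362 0.1979 0.0298]
b2 [ 14 188 144] [0.4332 0.3559 0.0303]
b3 [ 14 190 148] [0.4372 0.1976 0.0265]
desk [ 15 188  42] [0.3543 0.6164 0.024 ]
deck [ 90   4 178] [ 0.7142 -0.0401  0.077 ]
bed [ 25  99 176] [0.5319 0.0659 0.0408]
bar [ 23  16 148] [ 0.5714 -0.0141  0.0964]
mat [ 16 155 174] [0.4297 0.0025 0.0025]
key [  0  10 106] [ 0.434  -0.2073  0.0449]
knob [26 70 29] [ 0.5272 -0.2457  0.1654]
```

View pics/topc.png

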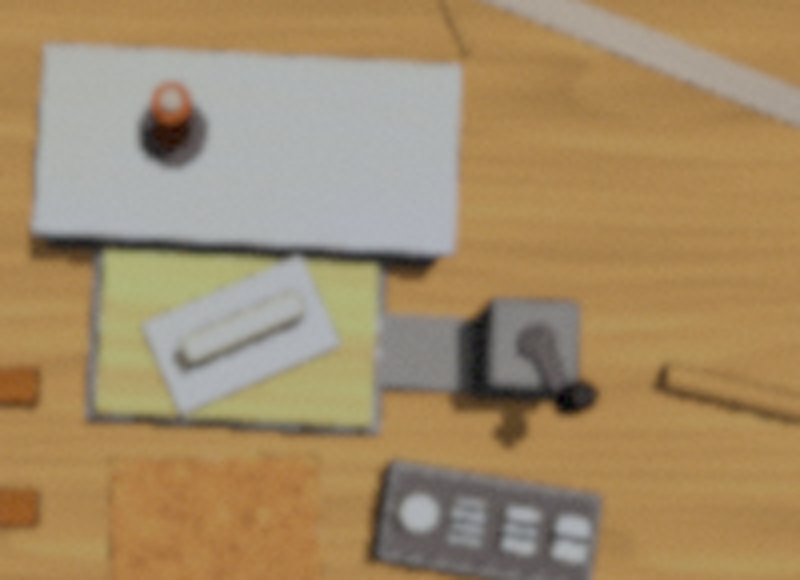

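```bash
cat >> h.py <<'E'
def rotmat(a):
    z=np.array([np.cos(a),np.sin(a),0]); x=np.array([0,0,-1.]); return np.stack([x,np.cross(z,x),z],1)
def move(p,adeg=None,verbose=True):
    o=env.get_obs(); q=o["eef_rot"]; R0=Rn.from_quat([q[1],q[2],q[3],q[0]])
    z=R0.as_matrix()[:,2]; a0=np.degrees(np.arctan2(z[1],z[0]))
    a=a0 if adeg is None else adeg
    rv=(Rn.from_matrix(rotmat(np.radians(a)))*R0.inv()).as_rotvec()/np.pi
    d=(np.asarray(p)-o["tool_pos"])/0.3
    print("t",round(float(o["time_s"]),2),"yaw",a0.round(2),"pos",o["tool_pos"].round(4),"row",np.r_[rv,d].round(3).tolist(),"F",o["contact_force"].round(1),"w",round(float(o["gripper_width"]),4),"rows>=",int(np.ceil(max(np.linalg.norm(d)*0.3/0.0625,np.linalg.norm(rv)*180/10.7))))
E
python3 - <<'E'
from h import *
R=Rn.from_quat(np.r_[env.get_obs()["eef_rot"][1:],env.get_obs()["eef_rot"][0]]).as_matrix();print(R.round(2))
s=cam("top")
hsv=cv2.cvtColor(s["img"],cv2.COLOR_RGB2HSV)
m=cv2.inRange(hsv,(8,150,60),(16,255,165)); m[:, :110]=0; m[:, 230:]=0;m[:180]=0;m[240:]=0
for c in cv2.findContours(m,0,2)[0]:
    if cv2.contourArea(c)>80:
        r=cv2.minAreaRect(c); X=ray(s,*r[0],0.028); box=[ray(s,*p,0.03)[:2] for p in cv2.boxPoints(r)]
        e=[box[i+1]-box[i] for i in range(3)]; L=[np.linalg.norm(x).round(3) for x in e];e=max(e,key=np.linalg.norm)
        print(np.round(r[0],1),X.round(4),L,np.degrees(np.arctan2(e[1],e[0])).round(1))
for n,u,v,z in [("round",305,228,.067),("k2",317,230,.062),("k3",330,232,.067),("k4",343,235,.067)]: print(n,ray(s,u,v,z).round(4))
P=cloud(s); print("bedz",P[198:202,230:240,2].mean(),"deck",P[130:150,260:300,2].mean())
move([0.37,-0.17,0.30]); move([0.37,-0.17,0.30],0);move([0.40,-0.17,0.30],180);move([0.40,-0.17,0.30],-90);
E
```

```text
[[-0.    0.9   0.43]
 [ 0.    0.43 -0.9 ]
 [-1.   -0.   -0.  ]]
[193. 227.] [0.4372 0.1974 0.028 ] [np.float64(0.102), np.float64(0.032), np.float64(0.102)] -88.6
[143.4 227.2] [0.4326 0.355  0.028 ] [np.float64(0.033), np.float64(0.107), np.float64(0.033)] -102.5
[193.5 195.7] [0.5374 0.1998 0.028 ] [np.float64(0.035), np.float64(0.101), np.float64(0.035)] -91.5
[147.8 193. ] [0.5423 0.3468 0.028 ] [np.float64(0.035), np.float64(0.105), np.float64(0.034)] -95.0
round [ 0.4415 -0.1539  0.067 ]
k2 [ 0.4364 -0.1918  0.062 ]
k3 [ 0.4311 -0.2312  0.067 ]
k4 [ 0.4229 -0.2713  0.067 ]
bedz 0.0407617397381681 deck 0.08513367501505431
t 0.25 yaw -64.34 pos [ 0.2164 -0.4505  0.2309] row [-0.0, -0.0, -0.0, 0.512, 0.935, 0.23] F [-0.9  0.6 -0.4] w 0.0853 rows>= 6
t 0.25 yaw -64.34 pos [ 0.2164 -0.4505  0.2309] row [-0.0, -0.0, 0.357, 0.512, 0.935, 0.23] F [-0.9  0.6 -0.4] w 0.0853 rows>= 7
t 0.25 yaw -64.34 pos [ 0.2164 -0.4505  0.2309] row [-0.0, 0.0, -0.643, 0.612, 0.935, 0.23] F [-0.9  0.6 -0.4] w 0.0853 rows>= 11
t 0.25 yaw -64.34 pos [ 0.2164 -0.4505  0.2309] row [-0.0, -0.0, -0.143, 0.612, 0.935, 0.23] F [-0.9  0.6 -0.4] w 0.0853 rows>= 6
```

```bash
python3 -c "
from h import *
move([0.41,-0.21,0.22],-9)"
```

```text
t 0.25 yaw -64.34 pos [ 0.2164 -0.4505  0.2309] row [-0.0, -0.0, 0.307, 0.645, 0.802, -0.036] F [-0.9  0.6 -0.4] w 0.0853 rows>= 6
```

Request:
carry_out:
  commands:
    - [0,0,0.307,0.645,0.802,-0.036,1]
    - [0,0,0.307,0.645,0.802,-0.036,1]
    - [0,0,0.307,0.645,0.802,-0.036,1]
    - [0,0,0.307,0.645,0.802,-0.036,1]
    - [0,0,0.307,0.645,0.802,-0.036,1]
    - [0,0,0.307,0.645,0.802,-0.036,1]
    - [0,0,0.307,0.645,0.802,-0.036,1]
    - [0,0,0.307,0.645,0.802,-0.036,1]

```text
time_s: 1.25
tool_pos: [0.4091, -0.2109, 0.2201]
eef_rot: [0.704, 0.057, 0.705, -0.057]
contact_force: [-0.6, 0.4, 0.9]
gripper_width: -0.0003
```

```bash
python3 -c "
from h import *
s=cam('wrist'); save('w1.png',s['img'],1.5)
print(s['depth'][::60,::60].round(3))
move([0.41,-0.21,0.22],-9)"
```

```text
[[0.314 0.315 0.314 0.315 0.311 0.311 0.278 0.267 0.283]
 [0.335 0.333 0.332 0.333 0.333 0.334 0.294 0.314 0.294]
 [0.355 0.353 0.354 0.354 0.353 0.305 0.354 0.333 0.354]
 [0.378 0.378 0.376 0.377 0.376 0.325 0.376 0.266 0.376]
 [0.403 0.404 0.404 0.401 0.403 0.403 0.403 0.216 0.402]
 [0.434 0.434 0.434 0.104 0.103 0.111 0.103 0.433 0.434]
 [0.47  0.081 0.084 0.106 0.082 0.074 0.094 0.08  0.469]]
t 1.3 yaw -9.27 pos [ 0.4091 -0.211   0.2201] row [-0.0, -0.0, 0.001, 0.003, 0.003, -0.0] F [ 0.2  0.1 -0.5] w 0.0004 rows>= 1
```

View pics/w1.png

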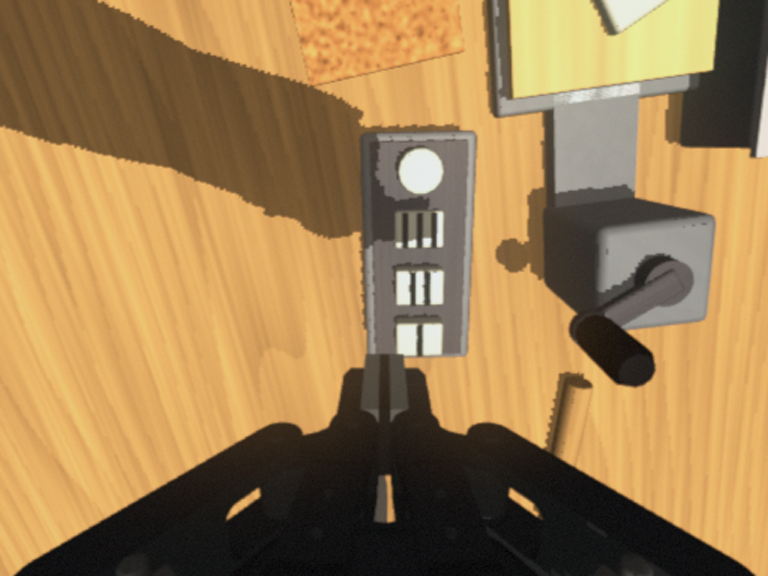

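The close view (1.5x scale) shows the round key at (420,170), three-ridge at (419,229), two-ridge at (419,288) and one-ridge at (419,338). The knob top is at (635,370) and the hub at (668,280).

```bash
python3 -c "
from h import *
s=cam('wrist');P=cloud(s)
for n,u,v,z in [('round',420,170,.067),('three',419,229,.059),('two',419,288,.067),('one',419,338,.067),('knobtop',635,370,.168),('hub',668,280,.117)]:
    print(n,ray(s,u/1.5,v/1.5,z).round(4),P[int(v/1.5),int(u/1.5)].round(4))
g=s['img'].min(2); m=((P[:,:,2]>.062)&(P[:,:,2]<.073)&(g>150)).astype(np.uint8); m[:, :240]=0;m[:,310:]=0
for c in cv2.findContours(m,0,2)[0]:
    if cv2.contourArea(c)>60:
        (u,v),r=cv2.minEnclosingCircle(c); print('cap',u,v,r,ray(s,u,v,.067).round(4))
# hub, knob from cloud
m=(P[:,:,2]>.162)&(P[:,:,2]<.175)&(P[:,:,0]>.45); Q=P[m];print('knob',len(Q),(Q.max(0)+Q.min(0))/2,Q.mean(0))
m=(P[:,:,2]>.1)&(P[:,:,2]<.109)&(P[:,:,0]>.46)&(P[:,:,1]<-.1); Q=P[m];r=cv2.minAreaRect(Q[:,:2].astype(np.float32));print('gearbox',r,Q[:,2].mean())
m=(P[:,:,2]>.045)&(P[:,:,2]<.054)&(P[:,:,0]<.5)&(P[:,:,0]>.36);Q=P[m];print('bank',cv2.minAreaRect(Q[:,:2].astype(np.float32)),Q[:,2].mean())
s=cam('top');P=cloud(s)
m=(P[:,:,2]>.162)&(P[:,:,2]<.175)&(P[:,:,1]<-.2)&(P[:,:,0]>.5); Q=P[m];print('knob',len(Q),(Q.max(0)+Q.min(0))/2)
"
```

```text
round [ 0.4422 -0.1517  0.067 ] [ 0.4423 -0.1515  0.0664]
three [ 0.4367 -0.1911  0.059 ] [ 0.4364 -0.1903  0.0595]
two [ 0.4306 -0.2308  0.067 ] [ 0.4303 -0.2317  0.0644]
one [ 0.4254 -0.2687  0.067 ] [ 0.4251 -0.269   0.0653]
knobtop [ 0.5266 -0.2559  0.168 ] [ 0.5256 -0.2545  0.1693]
hub [ 0.5719 -0.2324  0.117 ] [ 0.5706 -0.2311  0.1186]
cap 288.0 225.72500610351562 11.427074432373047 [ 0.4346 -0.2707  0.067 ]
cap 271.0 225.72500610351562 11.427074432373047 [ 0.4163 -0.2677  0.067 ]
cap 279.5 191.5 10.79361629486084 [ 0.4309 -0.2303  0.067 ]
cap 268.5 191.5 11.068072319030762 [ 0.4195 -0.2285  0.067 ]
cap 290.5 191.0 11.543496131896973 [ 0.4423 -0.2316  0.067 ]
cap 280.43939208984375 113.6212158203125 15.04861831665039 [ 0.4426 -0.1521  0.067 ]
knob 740 [ 0.52619613 -0.25490205  0.16617147] [ 0.52481704 -0.25356938  0.16695744]
gearbox ((0.5708720088005066, -0.23335306346416473), (0.06875718384981155, 0.06948231160640717), 88.15223693847656) 0.10482387262268462
bank ((0.42169803380966187, -0.2904915511608124), (0.3280586898326874, 0.07852053642272949), 81.7370376586914) 0.04949049705457273
knob 46 [ 0.52625577 -0.25426188  0.16687287]
```

```bash
python3 -c "
from h import *
move([0.4424,-0.152,0.09],-8.5);move([0.4424,-0.152,0.057],-8.5)"
```

```text
t 1.4 yaw -9.26 pos [ 0.4092 -0.211   0.2201] row [-0.0, -0.0, 0.004, 0.111, 0.197, -0.434] F [ 0.4 -0.1 -0.3] w 0.0 rows>= 3
t 1.4 yaw -9.26 pos [ 0.4092 -0.211   0.2201] row [-0.0, -0.0, 0.004, 0.111, 0.197, -0.544] F [ 0.4 -0.1 -0.3] w 0.0 rows>= 3
```

Request:
carry_out:
  commands:
    - [0,0,0.004,0.111,0.197,-0.25,1]
    - [0,0,0.004,0.111,0.197,-0.4,1]
    - [0,0,0.004,0.111,0.197,-0.45,1]
    - [0,0,0.004,0.111,0.197,-0.49,1]
    - [0,0,0.004,0.111,0.197,-0.52,1]
    - [0,0,0.004,0.111,0.197,-0.544,1]
    - [0,0,0.004,0.111,0.197,-0.546,1]
    - [0,0,0.004,0.111,0.197,-0.546,1]

```text
time_s: 2.4
tool_pos: [0.4431, -0.1528, 0.0573]
eef_rot: [0.705, 0.052, 0.705, -0.053]
contact_force: [-1.2, -1.5, 2.2]
gripper_width: -0.0001
```

Request:
carry_out:
  commands:
    - [0,0,0,0,0,-0.007,1]
    - [0,0,0,0,0,-0.007,1]
    - [0,0,0,0,0,0.1,1]
    - [0,0,0,0,0,0.3,1]
    - [0,0,0,-0.11,-0.2,0.54,1]
    - [0,0,0,-0.11,-0.2,0.54,1]
    - [0,0,0,-0.11,-0.2,0.54,1]

```text
time_s: 3.28
tool_pos: [0.4112, -0.2146, 0.2217]
eef_rot: [0.707, 0.053, 0.703, -0.055]
contact_force: [0.7, 0.6, 0.8]
gripper_width: -0.0002
```

```bash
python3 -c "
from h import *
s=cam('wrist'); save('w2.png',s['img'],3,(220,80,330,250));P=cloud(s)
for n,u,v in [('round',420,170),('three',411,229),('two',410,288),('one',409,338)]:
    print(n,np.median(P[int(v/1.5)-1:int(v/1.5)+2,int(u/1.5)-1:int(u/1.5)+2,2]).round(4))
s=cam('top');save('t2.png',s['img'],4,(200,140,370,250))
P=cloud(s);m=(P[:,:,2]>.09)&(P[:,:,2]<.105)&(P[:,:,0]>.5)&(P[:,:,0]<.63)&(abs(P[:,:,1]+.02)<.08)
v,u=np.nonzero(m); r=cv2.minAreaRect(np.stack([u,v],1).astype(np.float32)); print(r); Z=.1
b=[ray(s,*p,Z)[:2].round(4) for p in cv2.boxPoints(r)];print(b)
e=max([b[1]-b[0],b[2]-b[1]],key=np.linalg.norm);print('bar c',np.mean(b,0),np.degrees(np.arctan2(e[1],e[0])),np.linalg.norm(e),P[m][:,2].max())
hsv=cv2.cvtColor(s['img'],cv2.COLOR_RGB2HSV)
"
```

```text
round 0.06
three 0.0674
two 0.0651
one 0.0641
((259.94830322265625, 180.8793182373047), (7.353160381317139, 32.30138397216797), 66.80140686035156)
[array([0.57  , 0.0388]), array([ 0.6115, -0.0509]), array([ 0.5908, -0.0601]), array([0.5495, 0.0295])]
bar c [ 0.58045  -0.010675] -65.17222393373783 0.0988349128597785 0.10496608887999348
```

View pics/w2.png

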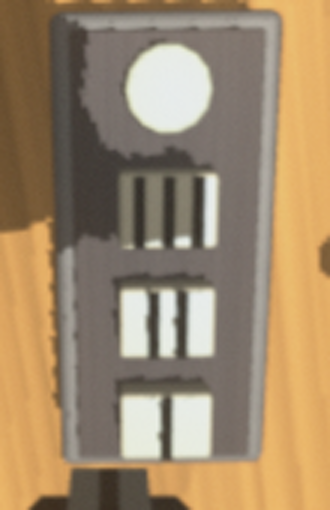

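View pics/t2.png

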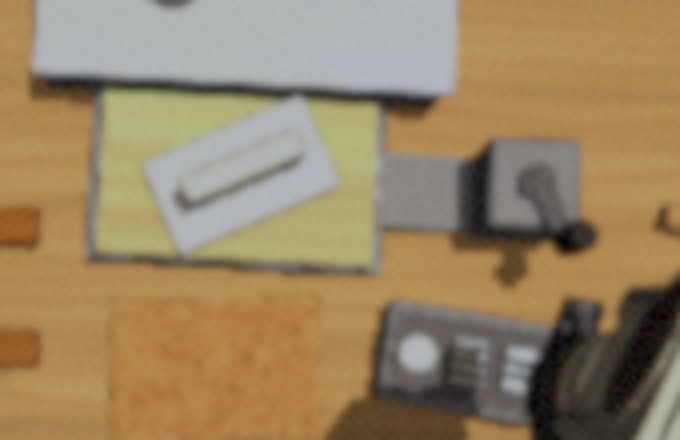

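The round key is down (0.060) and the three-ridge key is up (0.067). Next is the push block.

```bash
python3 -c "
from h import *
move([0.57,-0.01,0.25],25)"
```

```text
t 3.38 yaw -8.61 pos [ 0.41   -0.2125  0.2187] row [0.0, 0.0, 0.187, 0.533, 0.675, 0.104] F [-0.7  1.5 -0.1] w 0.0 rows>= 5
```

Request:
carry_out:
  commands:
    - [0,0,0.187,0.533,0.675,0.104,0.3]
    - [0,0,0.187,0.533,0.675,0.104,0.3]
    - [0,0,0.187,0.533,0.675,0.104,0.3]
    - [0,0,0.187,0.533,0.675,0.104,0.3]
    - [0,0,0.187,0.533,0.675,0.104,0.3]
    - [0,0,0.187,0.533,0.675,0.104,0.3]
    - [0,0,0.187,0.533,0.675,0.104,0.3]

```text
time_s: 4.25
tool_pos: [0.5688, -0.0107, 0.249]
eef_rot: [0.69, -0.153, 0.691, 0.153]
contact_force: [1.0, -0.6, -0.7]
gripper_width: 0.06
```

```bash
python3 -c "
from h import *
s=cam('wrist'); save('w3.png',s['img'],1.5);P=cloud(s)
u,v=0,0
m=(P[:,:,2]>.085)&(P[:,:,2]<.12)&(P[:,:,0]>.5)&(P[:,:,0]<.635)&(abs(P[:,:,1]+.02)<.08)
m[260:]=0
Q=P[m];zt=np.percentile(Q[:,2],90);print(zt,len(Q)); Q=Q[abs(Q[:,2]-zt)<.004]
r=cv2.minAreaRect(Q[:,:2].astype(np.float32));print('bar',r,Q.mean(0))
print('deck',np.median(P[:,:,2][(P[:,:,2]>.07)&(P[:,:,2]<.09)&(P[:,:,0]>.67)]),)
hsv=cv2.cvtColor(s['img'],cv2.COLOR_RGB2HSV)
m=(abs(P[:,:,2]-.043)<.008)&(hsv[:,:,1]>60); Q=P[m]
print('bed z',np.median(Q[:,2]));r=cv2.minAreaRect(Q[:,:2].astype(np.float32));print('bed',r)
move([0.57,-0.01,0.25],25)"
```

```text
0.10573023684173054 2009
bar ((0.5799096822738647, -0.011232905089855194), (0.02106882631778717, 0.09809700399637222), 24.932804107666016) [ 0.5787934  -0.00902284  0.10465041]
deck 0.08052308226558558
bed z 0.04315824781011923
bed ((0.5243138074874878, -0.14795538783073425), (0.6443169713020325, 0.232242152094841), 63.78892517089844)
t 4.3 yaw 24.95 pos [ 0.5689 -0.0111  0.2494] row [0.0, -0.0, 0.0, 0.004, 0.004, 0.002] F [-0.2 -0.4  0.6] w 0.0599 rows>= 1
```

View pics/w3.png

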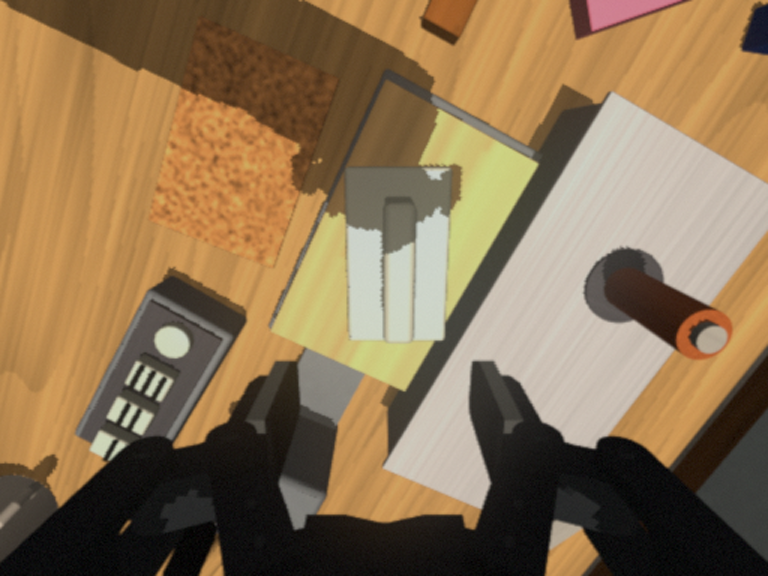

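```bash
python3 -c "
from h import *
s=cam('wrist')
b=[ray(s,u/1.5,v/1.5,.043)[:2] for u,v in [(388,78),(537,157),(405,390),(272,328)]];print('bed',np.round(b,4).tolist(),np.mean(b,0))
b=[ray(s,u/1.5,v/1.5,.004)[:2] for u,v in [(205,18),(338,80),(272,267),(150,222)]];print('mat',np.round(b,4).tolist(),np.mean(b,0))
b=[ray(s,u/1.5,v/1.5,.08)[:2] for u,v in [(612,94),(384,467)]];print('deckedge',np.round(b,4).tolist(),np.mean(b,0))
s=cam('top');
b=[ray(s,u,v,.004)[:2] for u,v in [(228,214),(280,215),(280,250),(228,249)]];print('mat',np.round(b,4).tolist(),np.mean(b,0))
b=[ray(s,u/4+200,v/4+100,.043)[:2] for u,v in [(102,249),(382,262),(376,425),(95,410)]];print('bed',np.round(b,4).tolist(),np.mean(b,0))
move([0.58,-0.011,0.077],25)
"
```

```text
bed [[0.5194, 0.1032], [0.6442, 0.1014], [0.6409, -0.1203], [0.5121, -0.114]] [ 0.57913121 -0.00740867]
mat [[0.3726, 0.0866], [0.4821, 0.0897], [0.4885, -0.0775], [0.3773, -0.0842]] [0.43013763 0.00365386]
deckedge [[0.6563, 0.1514], [0.6459, -0.1756]] [ 0.65112563 -0.01209422]
mat [[0.4827, 0.0884], [0.4836, -0.0809], [0.3707, -0.0827], [0.3699, 0.085]] [0.42671535 0.00246484]
bed [[0.6461, 0.0995], [0.6411, -0.1251], [0.5101, -0.1218], [0.5165, 0.1011]] [ 0.5784686 -0.0115666]
t 4.4 yaw 24.93 pos [ 0.5692 -0.0113  0.25  ] row [0.0, 0.0, 0.0, 0.036, 0.001, -0.577] F [-0.5 -0.4  0.9] w 0.0601 rows>= 3
```

```bash
python3 -c "
from h import *
s=cam('top'); save('t3.png',s['img'],4,(200,150,320,270))"
```

Request:
carry_out:
  commands:
    - [0,0,0,0.036,0.001,-0.2,0.3]
    - [0,0,0,0.036,0.001,-0.4,0.3]
    - [0,0,0,0.036,0.001,-0.5,0.3]
    - [0,0,0,0.036,0.001,-0.577,0.3]
    - [0,0,0,0.036,0.001,-0.577,0.3]
    - [0,0,0,0.036,0.001,-0.577,1]
    - [0,0,0,0.036,0.001,-0.577,1]
    - [0,0,0,0.036,0.001,-0.577,1]
    - [0,0,0,0.036,0.001,-0.577,1]
  grip_force: 50

```text
time_s: 5.58
tool_pos: [0.5814, -0.0111, 0.0789]
eef_rot: [0.692, -0.153, 0.689, 0.152]
contact_force: [-0.6, -1.4, 6.4]
gripper_width: 0.0211
```

```bash
python3 -c "
from h import *
move([0.58,-0.011,0.16],25);move([0.428,0.003,0.12],0)
"
```

```text
t 5.58 yaw 24.93 pos [ 0.5814 -0.0111  0.0789] row [0.0, 0.001, 0.0, -0.005, 0.0, 0.27] F [-0.6 -1.4  6.4] w 0.0211 rows>= 2
t 5.58 yaw 24.93 pos [ 0.5814 -0.0111  0.0789] row [0.001, 0.001, -0.139, -0.511, 0.047, 0.137] F [-0.6 -1.4  6.4] w 0.0211 rows>= 3
```

Request:
carry_out:
  commands:
    - [0,0,0,0,0,0.08,1]
    - [0,0,-0.04,-0.1,0,0.11,1]
    - [0,0,-0.08,-0.25,0.03,0.11,1]
    - [0,0,-0.139,-0.4,0.047,0.11,1]
    - [0,0,-0.139,-0.511,0.047,0.1,1]
    - [0,0,-0.139,-0.511,0.047,0.03,1]
    - [0,0,-0.139,-0.511,0.047,0.03,1]
  grip_force: 80

```text
time_s: 6.45
tool_pos: [0.4263, 0.0031, 0.087]
eef_rot: [0.707, -0.0, 0.707, -0.001]
contact_force: [-0.0, -0.4, -2.6]
gripper_width: 0.0209
```

```bash
python3 -c "
from h import *
s=cam('wrist'); save('w4.png',s['img'],1)
s=cam('side'); save('s4.png',s['img'],2,(150,100,400,330))
move([0.428,0.003,0.044],0)
"
```

```text
t 6.55 yaw -0.08 pos [0.4284 0.0031 0.0882] row [0.001, 0.001, 0.0, -0.001, -0.0, -0.147] F [ 0.5  0.2 -3.3] w 0.0209 rows>= 1
```

View pics/w4.png

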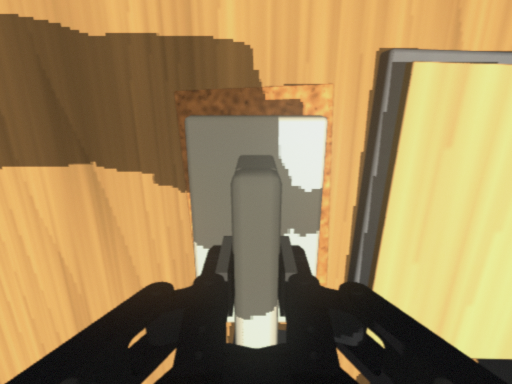

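View pics/s4.png

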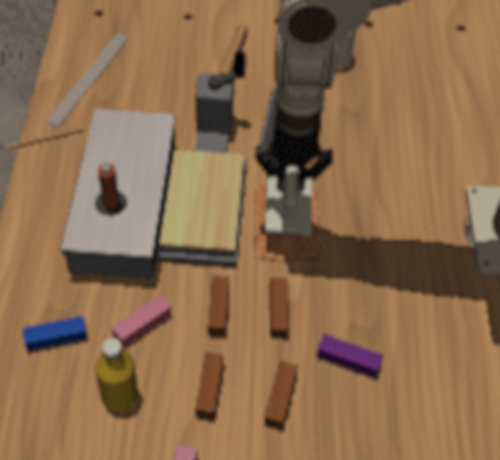

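The block is held level over the mat, so I lower it.

Request:
carry_out:
  commands:
    - [0,0,0,0,0,-0.08,1]
    - [0,0,0,0,0,-0.13,1]
    - [0,0,0,0,0,-0.155,1]
    - [0,0,0,0,0,-0.16,1]
    - [0,0,0,0,0,-0.16,1]
    - [0,0,0,0,0,-0.16,0.5]
    - [0,0,0,0,0,-0.16,0.5]
    - [0,0,0,0,0,0.05,0.5]
    - [0,0,0,0,0,0.3,0.5]
    - [0,0,0,0,0,0.4,0.5]

```text
time_s: 7.8
tool_pos: [0.4295, 0.0031, 0.2117]
eef_rot: [0.71, -0.0, 0.704, -0.001]
contact_force: [-0.2, -0.7, 0.1]
gripper_width: 0.0427
```

```bash
python3 -c "
from h import *
s=cam('wrist'); save('w5.png',s['img'],1)
move([0.437,0.197,0.20],0)
"
```

```text
t 7.85 yaw -0.09 pos [0.4322 0.0031 0.2167] row [0.001, 0.005, 0.0, 0.016, 0.646, -0.056] F [2.1 0.5 3.5] w 0.0427 rows>= 4
```

View pics/w5.png

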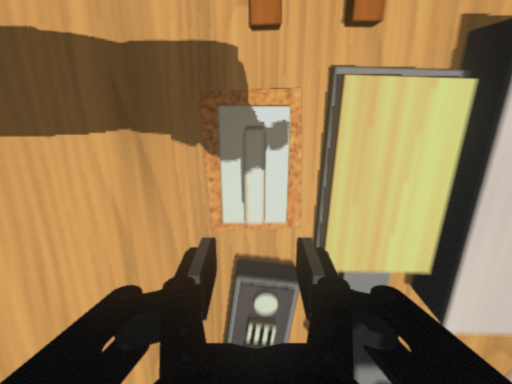

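The block stands in the middle of the mat. Next are the blanks.

Request:
carry_out:
  commands:
    - [0,0.005,0,0.16,0.3,0,0.3]
    - [0,0.005,0,0.16,0.6,0,0.3]
    - [0,0.005,0,0.16,0.7,0,0.3]
    - [0,0.005,0,0.16,0.7,0,0.3]
    - [0,0.005,0,0.16,0.7,0,0.3]
    - [0,0.005,0,0.16,0.7,0,0.3]

```text
time_s: 8.6
tool_pos: [0.4799, 0.2127, 0.2165]
eef_rot: [0.707, -0.001, 0.707, -0.002]
contact_force: [0.0, -0.9, 0.8]
gripper_width: 0.0595
```

```bash
cat >> h.py <<'E'
def blanks(s):
    P=cloud(s); hsv=cv2.cvtColor(s["img"],cv2.COLOR_RGB2HSV)
    out=[]
    m=(hsv[:,:,0]>=5)&(hsv[:,:,0]<=16)&(hsv[:,:,1]>130)&(P[:,:,2]>.02)&(P[:,:,2]<.095)&(P[:,:,0]>.3)&(P[:,:,0]<.66)&(P[:,:,1]<.46)&(P[:,:,1]>-.18)
    m=cv2.morphologyEx(m.astype(np.uint8),cv2.MORPH_OPEN,np.ones((3,3)))
    for c in cv2.findContours(m,0,2)[0]:
        if cv2.contourArea(c)<50: continue
        k=np.zeros_like(m); cv2.drawContours(k,[c],-1,1,-1); Z=P[:,:,2][k>0]; zt=np.percentile(Z,80)
        sel=(k>0)&(P[:,:,2]>zt-.008)
        Q=P[sel]; r=cv2.minAreaRect(Q[:,:2].astype(np.float32)); b=cv2.boxPoints(r)
        e=max([b[1]-b[0],b[2]-b[1]],key=np.linalg.norm); a=np.degrees(np.arctan2(e[1],e[0]))%180-90
        v,u=np.nonzero(sel); print("blank c",np.round(r[0],4),"size",np.round(sorted(r[1]),3),"jawyaw",a.round(1),"zt",zt.round(4),"px",u.mean().round(),v.mean().round(), "edge" if u.min()<2 or u.max()>509 or v.min()<2 else "")
E
python3 -c "
from h import *
s=cam('wrist'); save('w6.png',s['img'],1); blanks(s)
print('top');blanks(cam('top'))
move([0.437,0.197,0.004],0)
"
```

```text
blank c [0.4439 0.2228] size [0.047 0.152] jawyaw -10.0 zt 0.031 px 220.0 179.0 
blank c [0.5308 0.2273] size [0.058 0.156] jawyaw 17.0 zt 0.031 px 307.0 176.0 
blank c [0.5215 0.3365] size [0.075 0.093] jawyaw -5.1 zt 0.0313 px 319.0 44.0 edge
blank c [0.4526 0.3401] size [0.074 0.079] jawyaw -12.6 zt 0.0312 px 208.0 39.0 edge
top
blank c [0.4405 0.1927] size [0.026 0.087] jawyaw 1.4 zt 0.0311 px 194.0 226.0 
blank c [0.5398 0.195 ] size [0.03  0.085] jawyaw -1.3 zt 0.0315 px 195.0 195.0 
t 8.7 yaw -0.17 pos [0.4801 0.212  0.2167] row [0.001, 0.0, 0.001, -0.144, -0.05, -0.709] F [ 0.  -0.1 -0.5] w 0.0597 rows>= 4
```

View pics/w6.png

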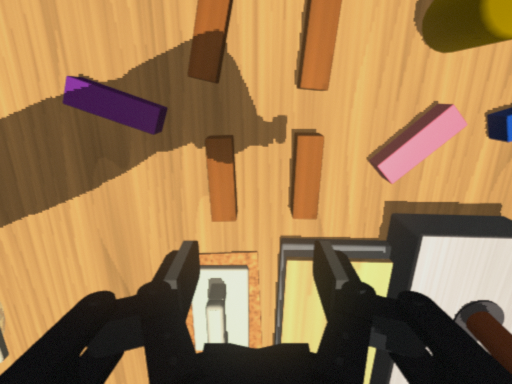

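```bash
cat >> h.py <<'E'
def blanks(s,zt=.03,tol=.006):
    P=cloud(s); hsv=cv2.cvtColor(s["img"],cv2.COLOR_RGB2HSV)
    m=(hsv[:,:,0]>=5)&(hsv[:,:,0]<=16)&(hsv[:,:,1]>130)&(abs(P[:,:,2]-zt-.001)<tol)&(P[:,:,0]>.3)&(P[:,:,0]<.66)&(P[:,:,1]<.48)&(P[:,:,1]>-.18)
    m=cv2.morphologyEx(m.astype(np.uint8),cv2.MORPH_OPEN,np.ones((5,5)))
    res=[]
    for c in cv2.findContours(m,0,2)[0]:
        if cv2.contourArea(c)<100: continue
        r=cv2.minAreaRect(c); b=np.array([ray(s,*p,zt)[:2] for p in cv2.boxPoints(r)])
        e=max([b[1]-b[0],b[2]-b[1]],key=np.linalg.norm); a=np.degrees(np.arctan2(e[1],e[0]))%180-90
        x,y,w,h=cv2.boundingRect(c)
        L=sorted([np.linalg.norm(b[1]-b[0]),np.linalg.norm(b[2]-b[1])])
        print("blank c",b.mean(0).round(4),"size",np.round(L,3),"jawyaw",a.round(1),"px",np.round(r[0]),"EDGE" if x<2 or x+w>509 or y<2 else "")
E
python3 -c "
from h import *
blanks(cam('wrist'))
move([0.437,0.197,0.004],0)
"
```

```text
blank c [0.4389 0.1983] size [0.03 0.1 ] jawyaw 2.0 px [220. 179.] 
blank c [0.5385 0.2014] size [0.03 0.1 ] jawyaw -2.2 px [307. 176.] 
blank c [0.544  0.3394] size [0.03  0.083] jawyaw -5.6 px [319.  43.] EDGE
blank c [0.4311 0.3448] size [0.03  0.075] jawyaw -14.5 px [206.  38.] EDGE
t 8.75 yaw -0.19 pos [0.4802 0.2119 0.2169] row [0.001, 0.0, 0.001, -0.144, -0.05, -0.71] F [-0.7  0.6  0.6] w 0.0598 rows>= 4
```

Request:
carry_out:
  commands:
    - [0,0,0.012,-0.138,-0.045,-0.15,0.3]
    - [0,0,0.012,-0.138,-0.045,-0.35,0.3]
    - [0,0,0.012,-0.138,-0.045,-0.52,0.3]
    - [0,0,0.012,-0.138,-0.045,-0.65,0.3]
    - [0,0,0.012,-0.138,-0.045,-0.7,0.3]
    - [0,0,0.012,-0.138,-0.045,-0.705,0.3]
    - [0,0,0.012,-0.138,-0.045,-0.705,1]
    - [0,0,0.012,-0.138,-0.045,-0.705,1]
    - [0,0,0.012,-0.138,-0.045,-0.705,1]
  grip_force: 60

```text
time_s: 9.88
tool_pos: [0.4405, 0.1992, 0.0072]
eef_rot: [0.709, -0.013, 0.705, 0.012]
contact_force: [-0.6, -1.0, 7.2]
gripper_width: 0.0289
```

```bash
python3 -c "
from h import *
move([0.5394,-0.062,0.10],-1.8)
move([0.5394,-0.062,0.051],-1.8)
"
```

```text
t 9.88 yaw 1.97 pos [0.4405 0.1992 0.0072] row [0.0, 0.002, -0.021, 0.33, -0.871, 0.309] F [-0.6 -1.   7.2] w 0.0289 rows>= 5
t 9.88 yaw 1.97 pos [0.4405 0.1992 0.0072] row [0.0, 0.002, -0.021, 0.33, -0.871, 0.146] F [-0.6 -1.   7.2] w 0.0289 rows>= 5
```

Request:
carry_out:
  commands:
    - [0,0,0,0,0,0.15,1]
    - [0,0,-0.01,0.1,-0.1,0.33,1]
    - [0,0,-0.021,0.25,-0.3,0.35,1]
    - [0,0.002,-0.021,0.33,-0.5,0.35,1]
    - [0,0.002,-0.021,0.33,-0.7,0.35,1]
    - [0,0.002,-0.021,0.33,-0.871,0.32,1]
    - [0,0.002,-0.021,0.33,-0.871,0.22,1]
    - [0,0.002,-0.021,0.33,-0.871,0.18,1]
    - [0,0.002,-0.021,0.33,-0.871,0.18,1]

```text
time_s: 11.0
tool_pos: [0.5386, -0.0613, 0.0605]
eef_rot: [0.706, 0.011, 0.708, -0.011]
contact_force: [-0.5, -0.2, 0.6]
gripper_width: 0.0288
```

```bash
python3 -c "
from h import *
s=cam('wrist'); save('w7.png',s['img'],1)
move([0.5394,-0.062,0.050],-1.8)
"
```

```text
t 11.05 yaw -1.71 pos [ 0.5395 -0.0612  0.0614] row [0.0, -0.0, -0.0, -0.0, -0.003, -0.038] F [ 0.9  0.4 -1.3] w 0.0287 rows>= 1
```

View pics/w7.png

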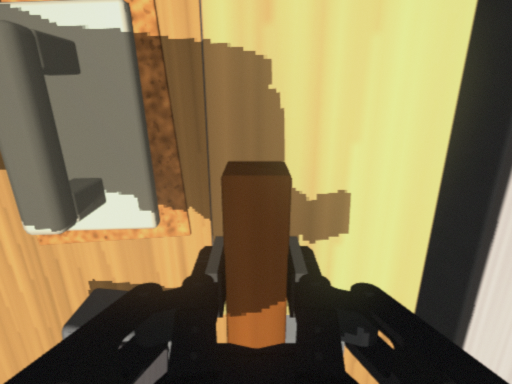

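Request:
carry_out:
  commands:
    - [0,0,0,0,-0.003,-0.025,1]
    - [0,0,0,0,-0.003,-0.037,1]
    - [0,0,0,0,-0.003,-0.037,1]
    - [0,0,0,0,-0.003,-0.037,0.48]
    - [0,0,0,0,-0.003,-0.037,0.48]
    - [0,0,0,0,-0.003,0.1,0.48]
    - [0,0,0,0,-0.003,0.3,0.48]
    - [0,0,0,0,0.2,0.52,0.3]
    - [0,0,0,0,0.4,0.52,0.3]
    - [0,0,0,0,0.6,0.52,0.3]

```text
time_s: 12.3
tool_pos: [0.5407, 0.1046, 0.2191]
eef_rot: [0.708, 0.011, 0.706, -0.011]
contact_force: [0.2, 0.3, -0.5]
gripper_width: 0.0597
```

```bash
python3 -c "
from h import *
s=cam('wrist'); save('w8.png',s['img'],1)
blanks(s); print('bed');blanks(s,.073)
move([0.5385,0.2014,0.20],-2.2)
"
```

```text
blank c [0.5387 0.2018] size [0.029 0.098] jawyaw -0.3 px [250.  76.] 
bed
blank c [ 0.5386 -0.0606] size [0.027 0.1  ] jawyaw -2.4 px [258. 312.] 
t 12.35 yaw -1.31 pos [0.5399 0.1127 0.2185] row [-0.002, 0.001, -0.005, -0.005, 0.296, -0.062] F [0.8 4.9 0.3] w 0.0596 rows>= 2
```

View pics/w8.png

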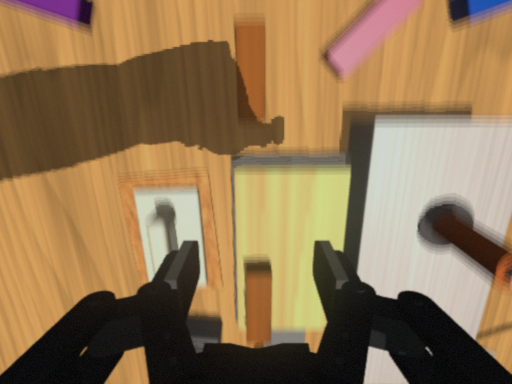

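Request:
carry_out:
  commands:
    - [0,0,-0.002,-0.004,0.2,-0.1,0.3]
    - [0,0,-0.002,-0.004,0.296,-0.25,0.3]
    - [0,0,-0.002,-0.004,0.296,-0.45,0.3]
    - [0,0,-0.002,-0.004,0.296,-0.6,0.3]
    - [0,0,-0.002,-0.004,0.296,-0.69,0.3]
    - [0,0,-0.002,-0.004,0.296,-0.698,0.3]
    - [0,0,-0.002,-0.004,0.296,-0.698,1]
    - [0,0,-0.002,-0.004,0.296,-0.698,1]
    - [0,0,-0.002,-0.004,0.296,-0.698,1]

```text
time_s: 13.48
tool_pos: [0.5404, 0.202, 0.0113]
eef_rot: [0.709, 0.013, 0.705, -0.008]
contact_force: [0.4, -0.2, 4.8]
gripper_width: 0.028
```

```bash
python3 -c "
from h import *
move([0.5994,-0.064,0.06],-1.8)
"
```

```text
t 13.47 yaw -1.68 pos [0.5404 0.202  0.0113] row [-0.002, 0.002, -0.001, 0.197, -0.887, 0.162] F [ 0.4 -0.2  4.8] w 0.028 rows>= 5
```

Request:
carry_out:
  commands:
    - [0,0,0,0,0,0.15,1]
    - [0,0,0,0.03,-0.1,0.33,1]
    - [0,0,0,0.1,-0.3,0.38,1]
    - [0,0.002,0,0.197,-0.5,0.38,1]
    - [0,0.002,0,0.197,-0.7,0.38,1]
    - [0,0.002,0,0.197,-0.887,0.35,1]
    - [0,0.002,0,0.197,-0.887,0.22,1]
    - [0,0.002,0,0.197,-0.887,0.176,1]
    - [0,0.002,0,0.197,-0.887,0.176,1]

```text
time_s: 14.6
tool_pos: [0.5985, -0.0634, 0.0632]
eef_rot: [0.706, 0.013, 0.708, -0.007]
contact_force: [0.7, 0.6, -1.4]
gripper_width: 0.0285
```

```bash
python3 -c "
from h import *
s=cam('wrist'); save('w9.png',s['img'],1)
move([0.5994,-0.064,0.0545],-1.8)
"
```

```text
t 14.65 yaw -1.59 pos [ 0.5996 -0.0632  0.0645] row [-0.002, -0.0, -0.001, -0.001, -0.003, -0.033] F [ 1.1  0.2 -1.1] w 0.0285 rows>= 1
```

View pics/w9.png

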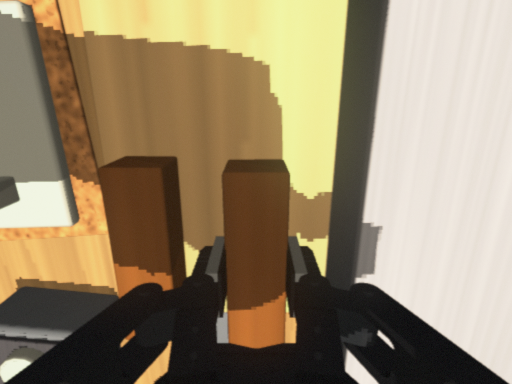

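Request:
carry_out:
  commands:
    - [0,0,0,0,-0.003,-0.02,1]
    - [0,0,0,0,-0.003,-0.033,1]
    - [0,0,0,0,-0.003,-0.033,1]
    - [0,0,0,0,-0.003,-0.033,0.48]
    - [0,0,0,0,-0.003,-0.033,0.48]
    - [0,0,0,0,-0.003,0.1,0.48]
    - [0,0,0,0,-0.003,0.3,0.48]
    - [0,0,0,0,0.2,0.5,0.3]
    - [0,0,0,-0.1,0.4,0.5,0.3]
    - [0,0,0,-0.2,0.6,0.5,0.3]

```text
time_s: 15.9
tool_pos: [0.5512, 0.0953, 0.2153]
eef_rot: [0.708, 0.013, 0.706, -0.007]
contact_force: [0.1, 0.6, -0.6]
gripper_width: 0.0597
```

Request:
carry_out:
  commands:
    - [0,0,0,-0.1,0.2,0,0.3]
    - [0,0,0,-0.15,0.42,0,0.3]
    - [0,0,0,-0.15,0.42,0,0.3]
    - [0,0,0,-0.15,0.42,0,0.3]

```text
time_s: 16.4
tool_pos: [0.5061, 0.2218, 0.2154]
eef_rot: [0.709, 0.013, 0.705, -0.007]
contact_force: [0.4, -0.6, -0.5]
gripper_width: 0.0601
```

```bash
python3 -c "
from h import *
s=cam('wrist'); save('w10.png',s['img'],1)
blanks(s); print('bed');blanks(s,.073)
move([0.5385,0.2014,0.20],-2.2)
"
```

```text
blank c [0.545  0.3448] size [0.03  0.093] jawyaw -5.1 px [290.  49.] EDGE
blank c [0.4337 0.351 ] size [0.031 0.088] jawyaw -12.7 px [180.  46.] EDGE
bed
t 16.45 yaw -1.67 pos [0.5064 0.2208 0.2153] row [-0.002, 0.001, -0.003, 0.107, -0.065, -0.051] F [0.2 0.4 0.3] w 0.0598 rows>= 1
```

View pics/w10.png

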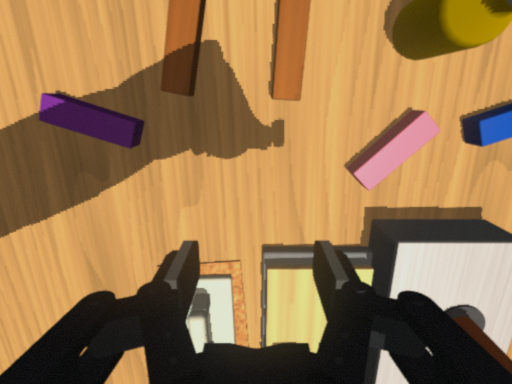

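```bash
python3 -c "
from h import *
move([0.5442,0.348,0.009],-5)
"
```

```text
t 16.45 yaw -1.67 pos [0.5064 0.2208 0.2153] row [-0.002, 0.001, -0.019, 0.126, 0.424, -0.688] F [0.2 0.4 0.3] w 0.0598 rows>= 4
```

Request:
carry_out:
  commands:
    - [0,0,-0.019,0.126,0.2,-0.05,0.3]
    - [0,0,-0.019,0.126,0.424,-0.15,0.3]
    - [0,0,-0.019,0.126,0.424,-0.32,0.3]
    - [0,0,-0.019,0.126,0.424,-0.5,0.3]
    - [0,0,-0.019,0.126,0.424,-0.64,0.3]
    - [0,0,-0.019,0.126,0.424,-0.688,0.3]
    - [0,0,-0.019,0.126,0.424,-0.688,0.3]
    - [0,0,-0.019,0.126,0.424,-0.688,1]
    - [0,0,-0.019,0.126,0.424,-0.688,1]
    - [0,0,-0.019,0.126,0.424,-0.688,1]

```text
time_s: 17.7
tool_pos: [0.5462, 0.349, 0.0118]
eef_rot: [0.71, 0.035, 0.703, -0.028]
contact_force: [-0.3, -1.1, 5.5]
gripper_width: 0.0289
```

```bash
python3 -c "
from h import *
move([0.6026,0.042,0.064],-1.8)
"
```

```text
t 17.7 yaw -5.1 pos [0.5462 0.349  0.0118] row [-0.003, 0.003, 0.018, 0.188, -1.023, 0.174] F [-0.3 -1.1  5.5] w 0.0289 rows>= 6
```

Request:
carry_out:
  commands:
    - [0,0,0,0,0,0.15,1]
    - [0,0,0,0,-0.05,0.35,1]
    - [0,0,0.018,0.1,-0.25,0.38,1]
    - [0,0,0.018,0.19,-0.45,0.38,1]
    - [0,0,0.018,0.19,-0.65,0.38,1]
    - [0,0,0.018,0.19,-0.85,0.38,1]
    - [0,0,0.018,0.19,-1,0.38,1]
    - [0,0,0.018,0.19,-1,0.38,1]

```text
time_s: 18.7
tool_pos: [0.603, 0.0452, 0.1264]
eef_rot: [0.71, 0.017, 0.704, -0.01]
contact_force: [0.1, 0.9, -0.6]
gripper_width: 0.0287
```

```bash
python3 -c "
from h import *
s=cam('wrist'); save('w11.png',s['img'],1)
move([0.6026,0.042,0.0555],-1.8)
"
```

```text
t 18.75 yaw -2.05 pos [0.6032 0.0473 0.1264] row [-0.003, 0.003, 0.001, -0.002, -0.018, -0.236] F [ 0.2  1.  -0.8] w 0.0281 rows>= 2
```

View pics/w11.png

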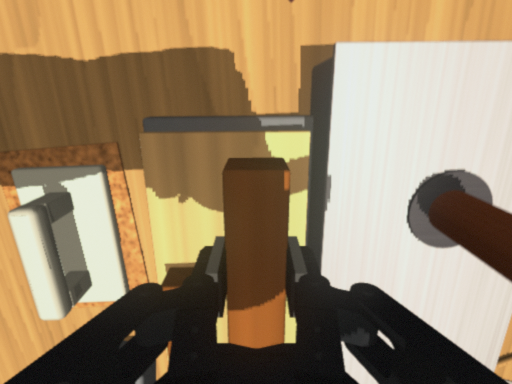

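```bash
python3 -c "
from h import *
s=cam('wrist'); print(env.get_obs()['tool_pos'])
P=cloud(s)
print(P[140:185:3,250].round(4).tolist())
print(ray(s,257,171,.1446))
t=cam('top'); save('t11.png',t['img'],4,(200,140,330,250)); blanks(t,.073)
"
```

```text
[0.60322577 0.04868129 0.12631053]
[[0.6014, 0.0965, 0.0432], [0.6013, 0.0943, 0.0435], [0.6012, 0.0918, 0.0423], [0.6011, 0.0896, 0.0429], [0.601, 0.0873, 0.0431], [0.6009, 0.0847, 0.0417], [0.6021, 0.0969, 0.1175], [0.6022, 0.097, 0.1259], [0.6023, 0.0971, 0.1332], [0.6024, 0.0968, 0.1385], [0.6024, 0.097, 0.1453], [0.6024, 0.0956, 0.1449], [0.6023, 0.0942, 0.1449], [0.6023, 0.0929, 0.1449], [0.6022, 0.0916, 0.1452]]
[0.60543938 0.09628105 0.1446    ]
```

View pics/t11.png

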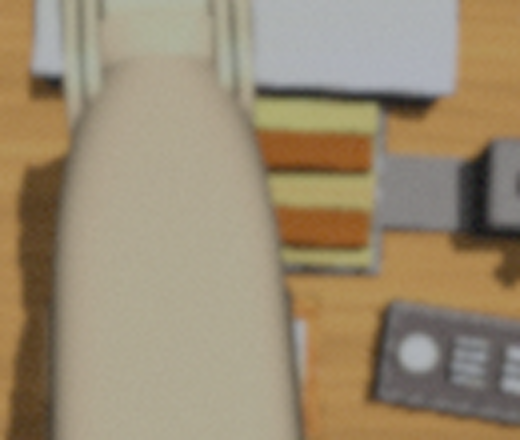

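Request:
carry_out:
  commands:
    - [0,0,0,-0.002,-0.012,-0.12,1]
    - [0,0.003,0,-0.002,-0.012,-0.2,1]
    - [0,0.003,0,-0.002,-0.012,-0.225,1]
    - [0,0.003,0,-0.002,-0.012,-0.236,1]
    - [0,0.003,0,-0.002,-0.012,-0.236,1]
    - [0,0.003,0,-0.002,-0.012,-0.236,0.48]
    - [0,0.003,0,-0.002,-0.012,-0.236,0.48]
    - [0,0,0,-0.002,-0.012,-0.1,0.48]
    - [0,0,0,-0.002,-0.012,0.1,0.48]
    - [0,0,0,-0.1,0.1,0.3,0.3]

```text
time_s: 20.1
tool_pos: [0.5795, 0.0729, 0.209]
eef_rot: [0.712, 0.017, 0.702, -0.008]
contact_force: [0.2, 0.7, 1.4]
gripper_width: 0.0595
```

```bash
python3 -c "
from h import *
move([0.45,0.28,0.22],-12)
"
```

```text
t 20.1 yaw -2.03 pos [0.5795 0.0729 0.209 ] row [-0.003, 0.004, -0.055, -0.432, 0.69, 0.037] F [0.2 0.7 1.4] w 0.0595 rows>= 4
```

Request:
carry_out:
  commands:
    - [0,0.004,-0.055,-0.2,0.2,0.04,0.3]
    - [0,0.004,-0.055,-0.3,0.4,0.04,0.3]
    - [0,0.004,-0.055,-0.432,0.6,0.04,0.3]
    - [0,0.004,-0.055,-0.432,0.69,0.04,0.3]
    - [0,0.004,-0.055,-0.432,0.69,0.04,0.3]
    - [0,0.004,-0.055,-0.432,0.69,0.04,0.3]

```text
time_s: 20.85
tool_pos: [0.45, 0.2798, 0.2213]
eef_rot: [0.704, 0.077, 0.703, -0.07]
contact_force: [-0.4, -0.1, -0.8]
gripper_width: 0.0598
```

```bash
python3 -c "
from h import *
s=cam('wrist'); save('w12.png',s['img'],1)
blanks(s)
t=cam('top');blanks(t,.073);blanks(t,.03); save('t12.png',t['img'])
move([0.433,0.355,0.009],-12.5)
"
```

```text
blank c [0.4334 0.3576] size [0.029 0.099] jawyaw -12.8 px [226. 102.] 
t 20.95 yaw -12.04 pos [0.4505 0.2788 0.2211] row [-0.003, 0.001, -0.003, -0.058, 0.254, -0.707] F [-0.7 -0.7 -0.5] w 0.0598 rows>= 4
```

View pics/w12.png

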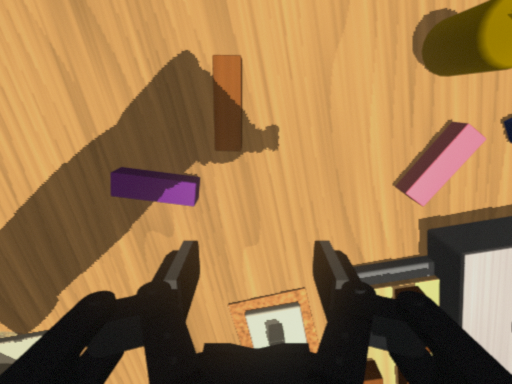

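View pics/t12.png

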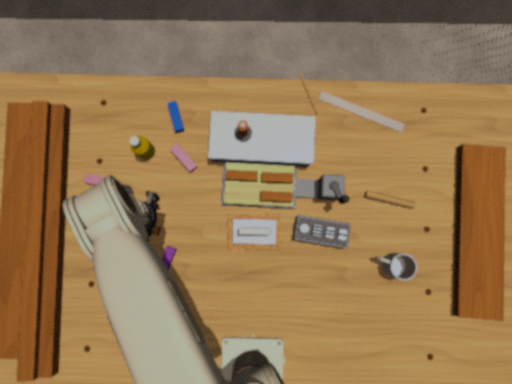

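Request:
carry_out:
  commands:
    - [0,0,-0.004,-0.057,0.1,-0.1,0.3]
    - [0,0,-0.004,-0.057,0.261,-0.2,0.3]
    - [0,0,-0.004,-0.057,0.261,-0.38,0.3]
    - [0,0,-0.004,-0.057,0.261,-0.55,0.3]
    - [0,0,-0.004,-0.057,0.261,-0.66,0.3]
    - [0,0,-0.004,-0.057,0.261,-0.707,0.3]
    - [0,0,-0.004,-0.057,0.261,-0.707,0.3]
    - [0,0,-0.004,-0.057,0.261,-0.707,1]
    - [0,0,-0.004,-0.057,0.261,-0.707,1]
    - [0,0,-0.004,-0.057,0.261,-0.707,1]

```text
time_s: 22.2
tool_pos: [0.4349, 0.3581, 0.0111]
eef_rot: [0.704, 0.083, 0.701, -0.074]
contact_force: [0.5, -1.2, 6.4]
gripper_width: 0.0288
```

```bash
python3 -c "
from h import *
move([0.5426,0.044,0.12],-1.8)
"
```

```text
t 22.2 yaw -12.76 pos [0.4349 0.3581 0.0111] row [-0.004, 0.002, 0.061, 0.359, -1.047, 0.363] F [ 0.5 -1.2  6.4] w 0.0288 rows>= 6
```

Request:
carry_out:
  commands:
    - [0,0,0,0,0,0.15,1]
    - [0,0,0,0,-0.05,0.35,1]
    - [0,0,0.03,0.1,-0.25,0.38,1]
    - [-0.004,0.002,0.061,0.2,-0.45,0.38,1]
    - [-0.004,0.002,0.061,0.36,-0.6,0.38,1]
    - [-0.004,0.002,0.061,0.36,-0.8,0.38,1]
    - [-0.004,0.002,0.061,0.36,-1,0.38,1]
    - [-0.004,0.002,0.061,0.36,-1,0.38,1]
    - [-0.004,0.002,0.061,0.36,-1,0.38,1]

```text
time_s: 23.32
tool_pos: [0.5429, 0.0579, 0.1254]
eef_rot: [0.707, 0.012, 0.707, -0.011]
contact_force: [0.5, 0.5, -0.6]
gripper_width: 0.0285
```

```bash
python3 -c "
from h import *
s=cam('wrist'); save('w13.png',s['img'],1)
P=cloud(s)
print(P[155:185:3,250].round(4).tolist())
move([0.5426,0.044,0.055],-1.8)
"
```

```text
[[0.5396, 0.095, 0.0435], [0.5396, 0.0928, 0.0443], [0.5417, 0.1071, 0.1222], [0.5418, 0.1071, 0.1291], [0.542, 0.1073, 0.1362], [0.5421, 0.1073, 0.1417], [0.5421, 0.1063, 0.1434], [0.5421, 0.1053, 0.1446], [0.542, 0.1039, 0.1443], [0.5419, 0.1022, 0.1431]]
t 23.38 yaw -1.76 pos [0.5429 0.0588 0.1254] row [-0.0, -0.0, -0.0, -0.001, -0.049, -0.235] F [-0.1 -0.  -0.7] w 0.0285 rows>= 2
```

View pics/w13.png

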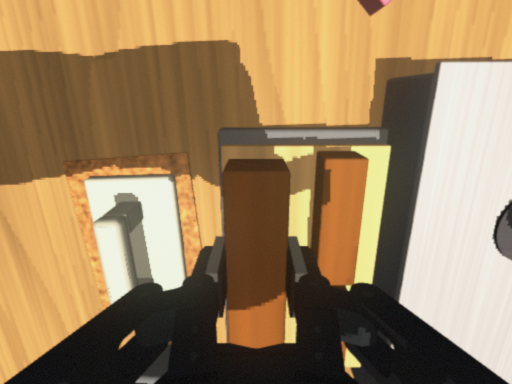

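Request:
carry_out:
  commands:
    - [0,0,0,-0.001,-0.043,-0.1,1]
    - [0,0,0,-0.001,-0.043,-0.18,1]
    - [0,0,0,-0.001,-0.043,-0.222,1]
    - [0,0,0,-0.001,-0.043,-0.235,1]
    - [0,0,0,-0.001,-0.043,-0.235,1]
    - [0,0,0,-0.001,-0.043,-0.235,0.48]
    - [0,0,0,-0.001,-0.043,-0.235,0.48]
    - [0,0,0,-0.001,-0.043,-0.1,0.48]
    - [0,0,0,-0.001,-0.043,0.1,0.48]
    - [0,0,0,0,-0.1,0.3,0.4]

```text
time_s: 24.62
tool_pos: [0.5427, 0.0293, 0.2174]
eef_rot: [0.707, 0.011, 0.707, -0.01]
contact_force: [1.3, -1.3, -0.4]
gripper_width: 0.0514
```

```bash
python3 -c "
from h import *
move([0.53,-0.10,0.27],-5)
"
```

```text
t 24.62 yaw -1.67 pos [0.5427 0.0293 0.2174] row [-0.0, -0.0, -0.019, -0.042, -0.431, 0.175] F [ 1.3 -1.3 -0.4] w 0.0514 rows>= 3
```

Request:
carry_out:
  commands:
    - [0,0,0,-0.04,-0.2,0.18,0.4]
    - [0,0,0,-0.04,-0.4,0.18,0.4]
    - [0,0,0,-0.04,-0.43,0.18,0.4]
    - [0,0,0,-0.04,-0.43,0.18,0.4]
    - [0,0,0,-0.04,-0.43,0.18,0.4]

```text
time_s: 25.25
tool_pos: [0.5306, -0.0993, 0.2713]
eef_rot: [0.707, 0.011, 0.707, -0.01]
contact_force: [0.0, -0.3, -0.2]
gripper_width: 0.051
```

```bash
python3 -c "
from h import *
s=cam('wrist'); save('w14.png',s['img'],1); P=cloud(s)
blanks(s,.073,.008)
t=cam('top');save('t14.png',t['img'],4,(200,140,370,250))
# knob
m=(P[:,:,2]>.16)&(P[:,:,2]<.175)&(P[:,:,0]>.45)&(P[:,:,1]<-.18);Q=P[m];print(len(Q),Q.mean(0) if len(Q) else '')
P=cloud(t)
m=(P[:,:,2]>.162)&(P[:,:,2]<.175)&(P[:,:,1]<-.2)&(P[:,:,0]>.5)&(P[:,:,0]<.56); Q=P[m];print('knob',len(Q),(Q.max(0)+Q.min(0))/2)
move([0.526,-0.255,0.20],30)
"
```

```text
blank c [ 0.5988 -0.0645] size [0.029 0.099] jawyaw -2.0 px [315. 134.] 
blank c [ 0.5397 -0.0623] size [0.028 0.098] jawyaw -0.5 px [263. 134.] 
blank c [0.6026 0.0335] size [0.029 0.074] jawyaw -1.8 px [322.  39.] EDGE
blank c [0.5428 0.0342] size [0.028 0.075] jawyaw -0.3 px [264.  40.] EDGE
381 [ 0.52673576 -0.25226212  0.16628284]Traceback (most recent call last):
  File "<string>", line 9, in <module>
    m=(P[:,:,2]>.162)&(P[:,:,2]<.175)&(P[:,:,1]<-.2)&(P[:,:,0]>.5)&(P[:,:,0]<.56); Q=P[m];print('knob',len(Q),(Q.max(0)+Q.min(0))/2)
                                                                                                               ~~~~~^^^
    return umr_maximum(a, axis, None, out, keepdims, initial, where)
ValueError: zero-size array to reduction operation maximum which has no identity
```

View pics/w14.png

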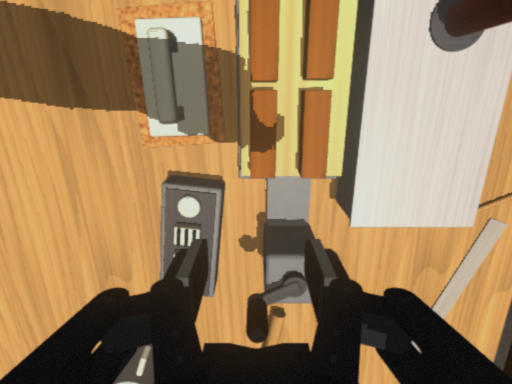

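View pics/t14.png

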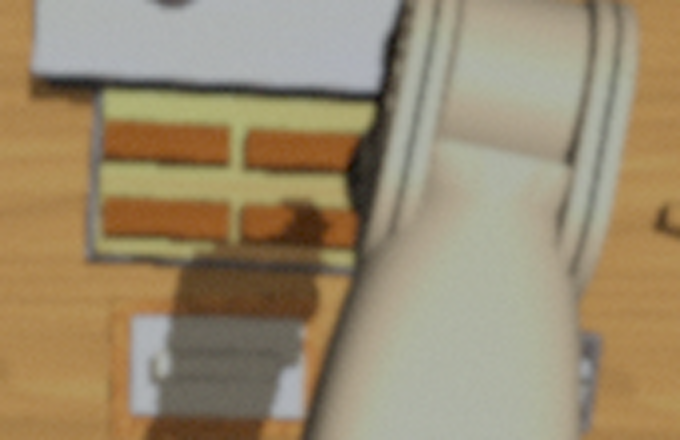

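All four blanks lie flat on the bed and the block is on the mat. Next is the crank.

```bash
python3 -c "
from h import *
move([0.526,-0.2545,0.21],0)
"
```

```text
t 25.35 yaw -1.58 pos [ 0.5306 -0.0987  0.2711] row [-0.0, -0.0, 0.009, -0.015, -0.519, -0.204] F [ 0.2 -0.7  0.7] w 0.0511 rows>= 3
```

Request:
carry_out:
  commands:
    - [0,0,0.009,-0.015,-0.2,0,0.4]
    - [0,0,0.009,-0.015,-0.4,0,0.4]
    - [0,0,0.009,-0.015,-0.519,-0.1,0.4]
    - [0,0,0.009,-0.015,-0.519,-0.2,0.4]
    - [0,0,0.009,-0.015,-0.519,-0.2,0.4]
    - [0,0,0.009,-0.015,-0.519,-0.2,0.4]

```text
time_s: 26.1
tool_pos: [0.5269, -0.2535, 0.2121]
eef_rot: [0.707, -0.001, 0.707, 0.001]
contact_force: [1.0, -0.4, 0.1]
gripper_width: 0.0513
```

```bash
python3 -c "
from h import *
s=cam('wrist'); save('w15.png',s['img'],1); P=cloud(s)
m=(P[:,:,2]>.163)&(P[:,:,2]<.172)&(abs(P[:,:,0]-.526)<.03)&(abs(P[:,:,1]+.25)<.04);Q=P[m];print(len(Q),Q.mean(0),(Q.max(0)+Q.min(0))/2)
move([0.526,-0.2545,0.13],0)
"
```

```text
766 [ 0.52680816 -0.25411496  0.16736351] [ 0.52681426 -0.25531603  0.16659588]
t 26.15 yaw 0.14 pos [ 0.5273 -0.2537  0.2128] row [-0.0, 0.0, -0.001, -0.004, -0.003, -0.276] F [-0.   0.4  0.1] w 0.0512 rows>= 2
```

View pics/w15.png

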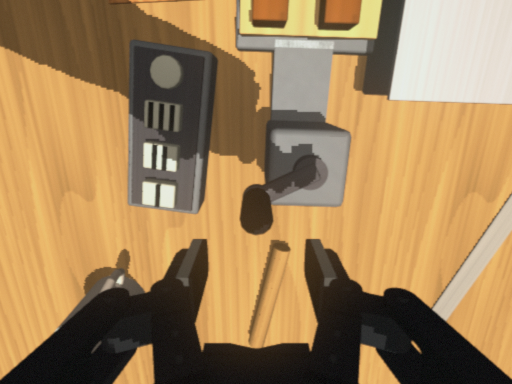

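Request:
carry_out:
  commands:
    - [0,0,0,-0.002,-0.003,-0.12,0.4]
    - [0,0,0,-0.002,-0.003,-0.22,0.4]
    - [0,0,0,-0.002,-0.003,-0.27,0.4]
    - [0,0,0,-0.002,-0.003,-0.27,0.4]
    - [0,0,0,-0.002,-0.003,-0.27,1]
    - [0,0,0,-0.002,-0.003,-0.27,1]
    - [0,0,0,-0.002,-0.003,-0.27,1]
  grip_force: 35

```text
time_s: 27.02
tool_pos: [0.527, -0.2551, 0.1337]
eef_rot: [0.708, -0.001, 0.706, 0.0]
contact_force: [-3.0, 1.7, 5.8]
gripper_width: 0.0227
```

```bash
cat >> h.py <<'E'
AX=np.array([.5709,-.2333])
def arc(step,n,r=.05):
    o=env.get_obs(); p=o["tool_pos"]; d=p[:2]-AX; a=np.arctan2(d[1],d[0])
    print("t",o["time_s"].round(2),"ang",np.degrees(a).round(1),"r",np.hypot(*d).round(4),"z",p[2].round(4),"F",o["contact_force"].round(1),"w",o["gripper_width"].round(4))
    print([[0,0,0]+[round(float(x),3) for x in (AX+r*np.array([np.cos(a-np.radians(step)*k),np.sin(a-np.radians(step)*k)])-p[:2])/.3]+[0,1] for k in range(1,n+1)])
E
python3 -c "
from h import *
arc(20,8)"
```

```text
Traceback (most recent call last):
  File "h.py", line 61, in arc
    print("t",o["time_s"].round(2),"ang",np.degrees(a).round(1),"r",np.hypot(*d).round(4),"z",p[2].round(4),"F",o["contact_force"].round(1),"w",o["gripper_width"].round(4))
              ^^^^^^^^^^^^^^^^^
AttributeError: 'float' object has no attribute 'round'
```

```bash
sed -i 's/o\["time_s"\].round(2)/round(float(o["time_s"]),2)/; s/o\["gripper_width"\].round(4))$/round(float(o["gripper_width"]),4))/' h.py
python3 -c "
from h import *
arc(20,8)"
```

```text
t 27.02 ang -153.6 r 0.049 z 0.1337 F [-3.   1.7  5.8] w 0.0227
[[0, 0, 0, -0.019, 0.054, 0, 1], [0, 0, 0, -0.016, 0.112, 0, 1], [0, 0, 0, 0.007, 0.165, 0, 1], [0, 0, 0, 0.047, 0.207, 0, 1], [0, 0, 0, 0.099, 0.232, 0, 1], [0, 0, 0, 0.157, 0.239, 0, 1], [0, 0, 0, 0.213, 0.225, 0, 1], [0, 0, 0, 0.261, 0.193, 0, 1]]
```

Request:
carry_out:
  commands:
    - [0,0,0,-0.019,0.054,0,1]
    - [0,0,0,-0.016,0.112,0,1]
    - [0,0,0,0.007,0.165,0,1]
    - [0,0,0,0.047,0.207,0,1]
    - [0,0,0,0.099,0.232,0,1]
    - [0,0,0,0.157,0.239,0,1]
    - [0,0,0,0.213,0.225,0,1]
    - [0,0,0,0.261,0.193,0,1]

```text
time_s: 28.02
tool_pos: [0.6048, -0.1954, 0.1338]
eef_rot: [0.707, -0.001, 0.707, 0.002]
contact_force: [-5.0, -1.0, 2.6]
gripper_width: 0.0231
```

```bash
python3 -c "
from h import *
arc(24,10)
s=cam('wrist'); save('w16.png',s['img'],1)"
```

```text
t 28.02 ang 48.2 r 0.0509 z 0.1338 F [-5.  -1.   2.6] w 0.0231
[[0, 0, 0, 0.039, -0.058, 0, 1], [0, 0, 0, 0.054, -0.126, 0, 1], [0, 0, 0, 0.039, -0.194, 0, 1], [0, 0, 0, -0.001, -0.25, 0, 1], [0, 0, 0, -0.061, -0.285, 0, 1], [0, 0, 0, -0.13, -0.292, 0, 1], [0, 0, 0, -0.196, -0.271, 0, 1], [0, 0, 0, -0.248, -0.225, 0, 1], [0, 0, 0, -0.276, -0.161, 0, 1], [0, 0, 0, -0.276, -0.092, 0, 1]]
```

View pics/w16.png

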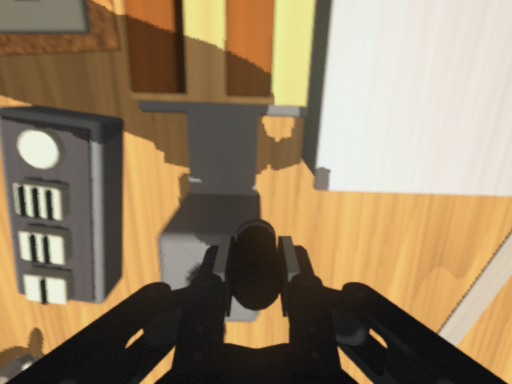

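Request:
carry_out:
  commands:
    - [0,0,0,0.039,-0.058,0,1]
    - [0,0,0,0.054,-0.126,0,1]
    - [0,0,0,0.039,-0.194,0,1]
    - [0,0,0,-0.001,-0.25,0,1]
    - [0,0,0,-0.061,-0.285,0,1]
    - [0,0,0,-0.13,-0.292,0,1]
    - [0,0,0,-0.196,-0.271,0,1]
    - [0,0,0,-0.248,-0.225,0,1]
    - [0,0,0,-0.276,-0.161,0,1]
    - [0,0,0,-0.276,-0.092,0,1]

```text
time_s: 29.32
tool_pos: [0.5226, -0.2256, 0.1338]
eef_rot: [0.708, -0.002, 0.707, -0.001]
contact_force: [0.7, -3.4, -3.7]
gripper_width: 0.0228
```

```bash
python3 -c "
from h import *
arc(24,10)"
```

```text
t 29.32 ang 171.0 r 0.0489 z 0.1338 F [ 0.7 -3.4 -3.7] w 0.0228
[[0, 0, 0, 0.021, 0.065, 0, 1], [0, 0, 0, 0.07, 0.114, 0, 1], [0, 0, 0, 0.135, 0.139, 0, 1], [0, 0, 0, 0.204, 0.135, 0, 1], [0, 0, 0, 0.266, 0.104, 0, 1], [0, 0, 0, 0.31, 0.05, 0, 1], [0, 0, 0, 0.328, -0.017, 0, 1], [0, 0, 0, 0.317, -0.085, 0, 1], [0, 0, 0, 0.279, -0.143, 0, 1], [0, 0, 0, 0.221, -0.181, 0, 1]]
```

Request:
carry_out:
  commands:
    - [0,0,0,0.021,0.065,0,1]
    - [0,0,0,0.07,0.114,0,1]
    - [0,0,0,0.135,0.139,0,1]
    - [0,0,0,0.204,0.135,0,1]
    - [0,0,0,0.266,0.104,0,1]
    - [0,0,0,0.31,0.05,0,1]
    - [0,0,0,0.328,-0.017,0,1]
    - [0,0,0,0.317,-0.085,0,1]
    - [0,0,0,0.279,-0.143,0,1]
    - [0,0,0,0.221,-0.181,0,1]

```text
time_s: 30.58
tool_pos: [0.589, -0.2806, 0.1338]
eef_rot: [0.708, -0.001, 0.706, -0.001]
contact_force: [1.4, 5.6, 1.1]
gripper_width: 0.0225
```

```bash
python3 -c "
from h import *
arc(24,10)"
```

```text
t 30.57 ang -69.0 r 0.0506 z 0.1338 F [1.4 5.6 1.1] w 0.0225
[[0, 0, 0, -0.069, -0.009, 0, 1], [0, 0, 0, -0.136, 0.009, 0, 1], [0, 0, 0, -0.19, 0.053, 0, 1], [0, 0, 0, -0.221, 0.115, 0, 1], [0, 0, 0, -0.225, 0.184, 0, 1], [0, 0, 0, -0.2, 0.248, 0, 1], [0, 0, 0, -0.151, 0.297, 0, 1], [0, 0, 0, -0.086, 0.322, 0, 1], [0, 0, 0, -0.017, 0.319, 0, 1], [0, 0, 0, 0.045, 0.287, 0, 1]]
```

Total is 635°.

Request:
carry_out:
  commands:
    - [0,0,0,-0.069,-0.009,0,1]
    - [0,0,0,-0.136,0.009,0,1]
    - [0,0,0,-0.19,0.053,0,1]
    - [0,0,0,-0.221,0.115,0,1]
    - [0,0,0,-0.225,0.184,0,1]
    - [0,0,0,-0.2,0.248,0,1]
    - [0,0,0,-0.151,0.297,0,1]
    - [0,0,0,-0.086,0.322,0,1]
    - [0,0,0,-0.017,0.319,0,1]
    - [0,0,0,0.045,0.287,0,1]

```text
time_s: 31.82
tool_pos: [0.6019, -0.1931, 0.1337]
eef_rot: [0.707, -0.001, 0.707, 0.0]
contact_force: [-5.2, -0.9, 1.8]
gripper_width: 0.0226
```

```bash
python3 -c "
from h import *
s=cam('wrist'); save('w17.png',s['img'],1); P=cloud(s)
hsv=cv2.cvtColor(s['img'],cv2.COLOR_RGB2HSV)
m=(hsv[:,:,0]>20)&(hsv[:,:,0]<35)&(hsv[:,:,1]>60)&(P[:,:,0]>.51)&(P[:,:,0]<.65)&(P[:,:,1]>-.11)&(P[:,:,1]<.1)&(P[:,:,2]>.03)
print('bed',np.median(P[m][:,2]),m.sum())
m=(P[:,:,0]>.67)&(P[:,:,0]<.75)&(P[:,:,1]>-.15)&(P[:,:,1]<.0)&(P[:,:,2]>.07)&(P[:,:,2]<.09); print('deck',np.median(P[m][:,2]),m.sum())
arc(24,10)"
```

```text
bed 0.06739322726753866 5979
deck 0.08051083711454274 19996
t 31.88 ang 48.0 r 0.0507 z 0.1339 F [ 2.8 -2.3 -3.7] w 0.0228
[[0, 0, 0, 0.039, -0.058, 0, 1], [0, 0, 0, 0.054, -0.126, 0, 1], [0, 0, 0, 0.039, -0.193, 0, 1], [0, 0, 0, -0.002, -0.249, 0, 1], [0, 0, 0, -0.062, -0.284, 0, 1], [0, 0, 0, -0.131, -0.291, 0, 1], [0, 0, 0, -0.197, -0.27, 0, 1], [0, 0, 0, -0.248, -0.223, 0, 1], [0, 0, 0, -0.276, -0.16, 0, 1], [0, 0, 0, -0.276, -0.091, 0, 1]]
```

View pics/w17.png

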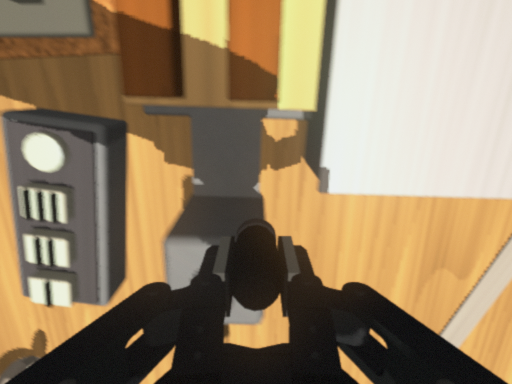

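Request:
carry_out:
  commands:
    - [0,0,0,0.039,-0.058,0,1]
    - [0,0,0,0.054,-0.126,0,1]
    - [0,0,0,0.039,-0.193,0,1]
    - [0,0,0,-0.002,-0.249,0,1]
    - [0,0,0,-0.062,-0.284,0,1]
    - [0,0,0,-0.131,-0.291,0,1]
    - [0,0,0,-0.197,-0.27,0,1]
    - [0,0,0,-0.248,-0.223,0,1]
    - [0,0,0,-0.276,-0.16,0,1]
    - [0,0,0,-0.276,-0.091,0,1]

```text
time_s: 33.12
tool_pos: [0.5226, -0.2241, 0.1339]
eef_rot: [0.71, -0.002, 0.704, -0.003]
contact_force: [10.7, -5.5, -10.1]
gripper_width: 0.023
```

```bash
python3 -c "
from h import *
arc(22,10)"
```

```text
t 33.12 ang 169.2 r 0.0492 z 0.1339 F [ 10.7  -5.5 -10.1] w 0.023
[[0, 0, 0, 0.021, 0.06, 0, 1], [0, 0, 0, 0.065, 0.105, 0, 1], [0, 0, 0, 0.123, 0.131, 0, 1], [0, 0, 0, 0.187, 0.134, 0, 1], [0, 0, 0, 0.246, 0.112, 0, 1], [0, 0, 0, 0.294, 0.07, 0, 1], [0, 0, 0, 0.322, 0.013, 0, 1], [0, 0, 0, 0.327, -0.051, 0, 1], [0, 0, 0, 0.307, -0.111, 0, 1], [0, 0, 0, 0.266, -0.16, 0, 1]]
```

Request:
carry_out:
  commands:
    - [0,0,0,0.021,0.06,0,1]
    - [0,0,0,0.065,0.105,0,1]
    - [0,0,0,0.123,0.131,0,1]
    - [0,0,0,0.187,0.134,0,1]
    - [0,0,0,0.246,0.112,0,1]
    - [0,0,0,0.294,0.07,0,1]
    - [0,0,0,0.322,0.013,0,1]
    - [0,0,0,0.327,-0.051,0,1]
    - [0,0,0,0.307,-0.111,0,1]
    - [0,0,0,0.266,-0.16,0,1]

```text
time_s: 34.38
tool_pos: [0.6028, -0.2729, 0.1338]
eef_rot: [0.71, -0.002, 0.704, -0.003]
contact_force: [0.9, 2.2, -0.2]
gripper_width: 0.0228
```

```bash
cat > meas.py <<'E'
from h import *
s=cam('wrist'); save('wm.png',s['img'],1); P=cloud(s)
hsv=cv2.cvtColor(s['img'],cv2.COLOR_RGB2HSV)
m=(hsv[:,:,0]>20)&(hsv[:,:,0]<35)&(hsv[:,:,1]>60)&(P[:,:,0]>.51)&(P[:,:,0]<.65)&(P[:,:,1]>-.11)&(P[:,:,1]<.1)&(P[:,:,2]>.03)
print('bed',np.median(P[m][:,2]),m.sum())
m=(P[:,:,0]>.67)&(P[:,:,0]<.75)&(P[:,:,1]>-.15)&(P[:,:,1]<.0)&(P[:,:,2]>.07)&(P[:,:,2]<.09); print('deck',np.median(P[m][:,2]),m.sum())
E
python3 -c "
import meas
from h import *
arc(5,4)"
```

```text
bed nan 0
deck 0.0805278470520932 2545
t 34.42 ang -55.6 r 0.0506 z 0.1338 F [ 0.7 -3.6  0.6] w 0.0232
[[0, 0, 0, -0.014, -0.006, 0, 1], [0, 0, 0, -0.027, -0.012, 0, 1], [0, 0, 0, -0.04, -0.018, 0, 1], [0, 0, 0, -0.054, -0.022, 0, 1]]
  return _methods._mean(a, axis=axis, dtype=dtype,
  ret = ret.dtype.type(ret / rcount)
```

Request:
carry_out:
  commands:
    - [0,0,0,-0.02,-0.008,0,1]
    - [0,0,0,-0.02,-0.008,0,1]
    - [0,0,0,-0.02,-0.008,0,0.4]
    - [0,0,0,-0.02,-0.008,0,0.4]
    - [0,0,0,-0.02,-0.008,0.1,0.4]
    - [0,0,0,-0.02,-0.008,0.3,0.4]
    - [0,0,0,-0.1,0.2,0.45,0.4]
    - [0,0,0,-0.2,0.4,0.45,0.4]
    - [0,0,0,-0.25,0.5,0.45,0.4]
    - [0,0,0,-0.25,0.5,0.45,0.4]

```text
time_s: 35.67
tool_pos: [0.523, -0.1215, 0.2701]
eef_rot: [0.709, -0.003, 0.705, -0.002]
contact_force: [0.8, -0.4, -0.2]
gripper_width: 0.051
```

```bash
python3 -c "
import meas
from h import *
s=cam('wrist'); save('w18.png',s['img'],1);P=cloud(s);blanks(s,.11,.008)
t=cam('top');save('t18.png',t['img'],4,(200,140,370,250))
for n in ['round','three','two','one']: pass
move([0.41,-0.21,0.22],-8.5)"
```

```text
bed 0.08085482773046815 9848
deck 0.08051619532357868 10123
blank c [ 0.599  -0.0651] size [0.029 0.1  ] jawyaw -2.6 px [331. 115.] 
blank c [ 0.5392 -0.063 ] size [0.029 0.1  ] jawyaw -2.6 px [270. 112.] 
blank c [0.5579 0.0156] size [0.04 0.06] jawyaw -90.0 px [292.  25.] EDGE
t 35.83 yaw -0.19 pos [ 0.525  -0.1251  0.2692] row [0.003, 0.002, -0.046, -0.383, -0.283, -0.164] F [-0.  -0.2  0.1] w 0.0516 rows>= 3
```

View pics/w18.png

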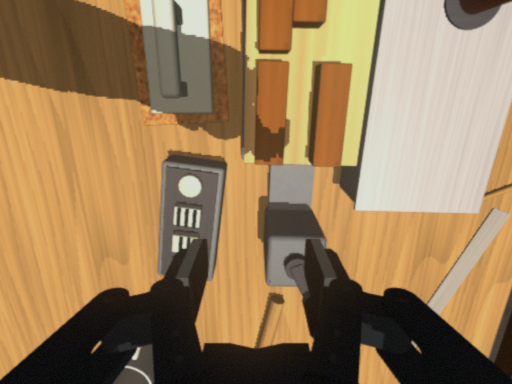

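The bed is flush with the deck to within 0.5 mm, but the far right blank has been knocked against its neighbour. I move closer to check it.

Request:
carry_out:
  commands:
    - [0,0,0,0,0.2,0,0.4]
    - [0,0,0,0.05,0.4,0,0.4]
    - [0,0,0,0.1,0.45,0,0.4]
    - [0,0,0,0.1,0.45,0,0.4]
    - [0,0,0,0.1,0.45,0,0.4]

```text
time_s: 36.45
tool_pos: [0.5551, 0.0087, 0.2685]
eef_rot: [0.709, -0.002, 0.706, -0.005]
contact_force: [0.6, -0.1, 0.5]
gripper_width: 0.0511
```

```bash
python3 -c "
from h import *
s=cam('wrist'); save('w19.png',s['img'],1);blanks(s,.11,.008)
P=cloud(s); m=(P[:,:,2]>.095)&(P[:,:,2]<.15)&(P[:,:,1]>-.01)&(P[:,:,1]<.12)&(P[:,:,0]>.5)&(P[:,:,0]<.66); m[250:]=0
print(np.percentile(P[m][:,2],[10,50,90]))
move([0.41,-0.21,0.22],-8.5)"
```

```text
blank c [ 0.5989 -0.0642] size [0.029 0.1  ] jawyaw -2.3 px [294. 235.] 
blank c [ 0.54   -0.0611] size [0.028 0.101] jawyaw -0.4 px [242. 232.] 
blank c [0.5588 0.0579] size [0.059 0.122] jawyaw 1.8 px [258. 122.] 
[0.1097403  0.11066813 0.11163766]
t 36.5 yaw -0.31 pos [0.5549 0.0085 0.2687] row [0.003, 0.001, -0.045, -0.483, -0.728, -0.162] F [ 0.5 -0.1 -0.4] w 0.0513 rows>= 5
```

View pics/w19.png

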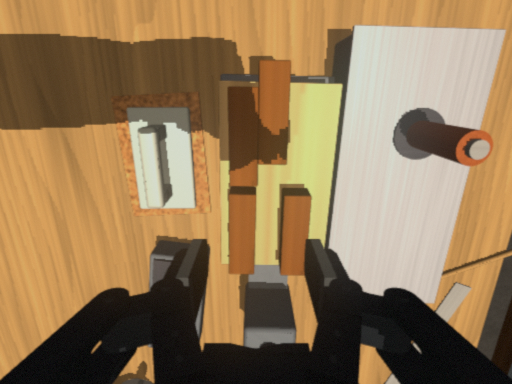

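The blank lies flat but was shoved to about (0.575, 0.07) and overhangs the bed's far edge. I push it back along its length with shut fingers, away from the keys.

```bash
python3 -c "
from h import *
s=cam('wrist')
for u,v in [(261,61),(290,61),(259,156),(287,157),(228,88),(256,88)]: print((u,v),ray(s,u,v,.11).round(4))
save('w19c.png',s['img'],5,(200,40,350,160))
move([0.576,0.155,0.20],0)"
```

```text
(261, 61) [0.5612 0.1177 0.11  ]
(290, 61) [0.5882 0.1176 0.11  ]
(259, 156) [0.5591 0.028  0.11  ]
(287, 157) [0.588  0.0268 0.11  ]
(228, 88) [0.5296 0.0942 0.11  ]
(256, 88) [0.5564 0.094  0.11  ]
t 36.55 yaw -0.32 pos [0.5549 0.0085 0.2689] row [0.003, 0.002, 0.002, 0.07, 0.488, -0.23] F [ 0.7 -0.4  0.2] w 0.0513 rows>= 3
```

View pics/w19c.png

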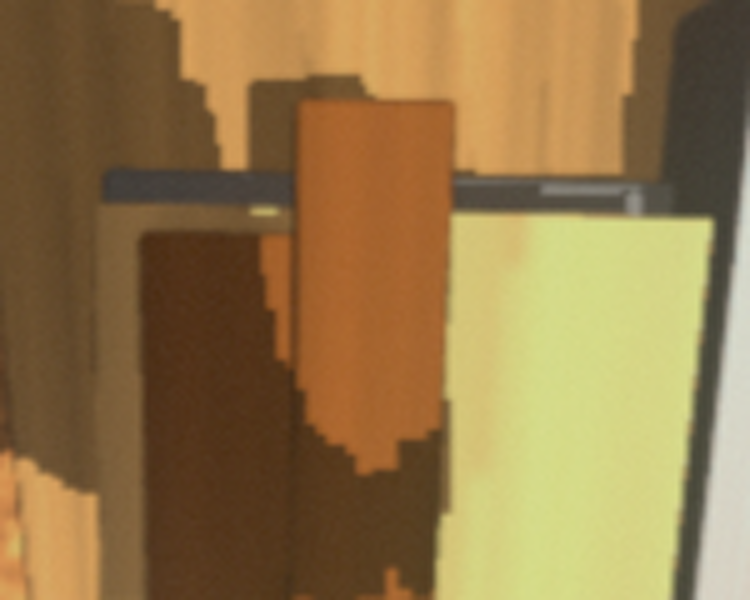

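Request:
carry_out:
  commands:
    - [0,0,0.002,0.05,0.2,0,1]
    - [0,0,0.002,0.075,0.4,0,1]
    - [0,0,0.002,0.075,0.49,-0.15,1]
    - [0,0,0.002,0.075,0.49,-0.35,1]
    - [0,0,0.002,0.075,0.49,-0.5,1]
    - [0,0,0.002,0.075,0.49,-0.587,1]
    - [0,0,0.002,0.075,0.49,-0.587,1]
    - [0,0,0.002,0.075,0.49,-0.587,1]

```text
time_s: 37.55
tool_pos: [0.5785, 0.155, 0.0944]
eef_rot: [0.71, -0.003, 0.705, -0.003]
contact_force: [0.5, -0.6, 0.8]
gripper_width: -0.0001
```

```bash
python3 -c "
from h import *
s=cam('wrist'); save('w20.png',s['img'],1)
move([0.577,0.11,0.093])"
```

```text
t 37.6 yaw -0.01 pos [0.5788 0.1553 0.0949] row [0.003, 0.003, 0.0, -0.006, -0.151, -0.006] F [-0.7  0.  -0.3] w -0.0 rows>= 1
```

View pics/w20.png

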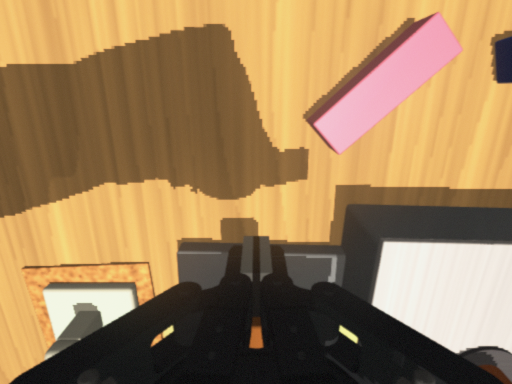

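Request:
carry_out:
  commands:
    - [0,0,0,0,-0.07,0,1]
    - [0,0,0,0,-0.1,0,1]
    - [0,0,0,0,-0.125,0,1]
    - [0,0,0,0,-0.145,0,1]
    - [0,0,0,0,-0.158,0,1]
    - [0,0,0,0,-0.158,0,1]
    - [0,0,0,0,-0.158,0,1]
    - [0,0,0,0,-0.05,0,1]
    - [0,0,0,0,-0.05,0.2,1]
    - [0,0,0,0,-0.05,0.4,1]

```text
time_s: 38.85
tool_pos: [0.5779, 0.1408, 0.215]
eef_rot: [0.709, -0.004, 0.705, -0.003]
contact_force: [1.7, 0.7, 0.3]
gripper_width: 0.0
```

Request:
carry_out:
  commands:
    - [0,0,0,-0.05,-0.2,0.18,1]
    - [0,0,0,-0.08,-0.42,0.18,1]
    - [0,0,0,-0.08,-0.45,0.18,1]
    - [0,0,0,-0.08,-0.45,0.18,1]
    - [0,0,0,-0.08,-0.45,0.18,1]

```text
time_s: 39.48
tool_pos: [0.5538, 0.0063, 0.2687]
eef_rot: [0.709, -0.004, 0.705, -0.003]
contact_force: [-0.4, 0.7, -0.2]
gripper_width: -0.0001
```

```bash
python3 -c "
from h import *
s=cam('wrist'); save('w21.png',s['img'],1.5)
blanks(s,.11,.008)
move([0.41,-0.21,0.22],-8.5)"
```

```text
blank c [ 0.5988 -0.0639] size [0.029 0.101] jawyaw -2.3 px [295. 233.] 
blank c [ 0.54   -0.0439] size [0.029 0.066] jawyaw 0.1 px [242. 218.] 
blank c [0.5583 0.0467] size [0.058 0.1  ] jawyaw 2.2 px [260. 133.] 
t 39.52 yaw 0.13 pos [0.5539 0.0067 0.2685] row [0.003, 0.001, -0.048, -0.48, -0.722, -0.162] F [-0.7  0.9 -0.8] w 0.0001 rows>= 5
```

View pics/w21.png

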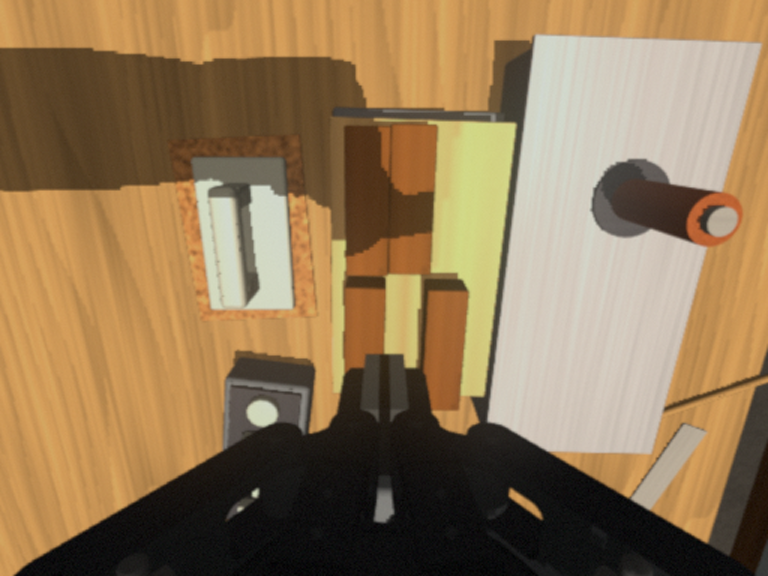

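All four blanks now lie wholly on the bed, side by side. The last step is the two-ridge key at (0.4307, -0.2305).

Request:
carry_out:
  commands:
    - [0,0,-0.048,-0.1,-0.15,0,1]
    - [0,0,-0.048,-0.25,-0.35,0,1]
    - [0,0,-0.048,-0.41,-0.55,-0.05,1]
    - [0,0,-0.048,-0.41,-0.75,-0.2,1]
    - [0,0,-0.048,-0.41,-0.79,-0.35,1]
    - [0,0,-0.048,-0.41,-0.79,-0.45,1]
    - [0,0,-0.048,-0.41,-0.79,-0.5,1]
    - [0,0,-0.048,-0.41,-0.79,-0.5,1]

```text
time_s: 40.52
tool_pos: [0.4309, -0.2291, 0.118]
eef_rot: [0.706, 0.049, 0.705, -0.055]
contact_force: [-0.2, 1.1, -0.0]
gripper_width: 0.0002
```

```bash
python3 -c "
from h import *
s=cam('wrist'); save('w22.png',s['img'],1)
for z in (.08,.057): move([0.4307,-0.2305,z],-8.5)"
```

```text
t 40.58 yaw -8.4 pos [ 0.4318 -0.2296  0.1192] row [0.003, 0.001, -0.001, -0.004, -0.003, -0.131] F [-0.1 -0.7  0.4] w -0.0004 rows>= 1
t 40.58 yaw -8.4 pos [ 0.4318 -0.2296  0.1192] row [0.003, 0.001, -0.001, -0.004, -0.003, -0.207] F [-0.1 -0.7  0.4] w -0.0004 rows>= 1
```

View pics/w22.png

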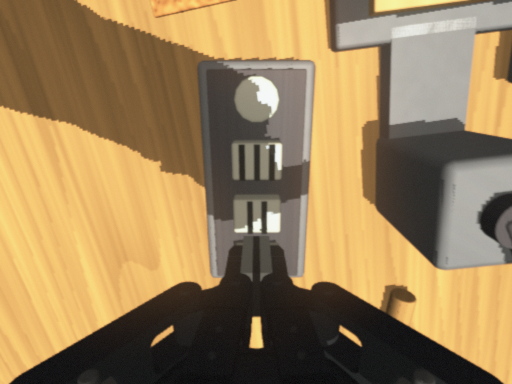

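```bash
python3 -c "
from h import *
s=cam('wrist')
for u,v,z in [(257,99,.059),(258,160,.067),(257,214,.067)]: print(ray(s,u,v,z).round(4))
move([0.4307,-0.2305,.057],-8.5)"
```

```text
[ 0.4443 -0.153   0.059 ]
[ 0.4393 -0.1913  0.067 ]
[ 0.433  -0.2298  0.067 ]
t 40.62 yaw -8.4 pos [ 0.4324 -0.2299  0.12  ] row [0.004, 0.002, -0.001, -0.006, -0.002, -0.21] F [0.7 0.1 0.2] w -0.0 rows>= 2
```

Request:
carry_out:
  commands:
    - [0,0,0,-0.004,-0.003,-0.08,1]
    - [0,0,0,-0.004,-0.003,-0.13,1]
    - [0,0,0,-0.004,-0.003,-0.165,1]
    - [0,0,0,-0.004,-0.003,-0.19,1]
    - [0,0,0,-0.004,-0.003,-0.21,1]
    - [0,0,0,-0.004,-0.003,-0.214,1]
    - [0,0,0,-0.004,-0.003,-0.218,1]
    - [0,0,0,-0.004,-0.003,-0.218,1]

```text
time_s: 41.62
tool_pos: [0.4326, -0.2311, 0.0564]
eef_rot: [0.709, 0.048, 0.702, -0.056]
contact_force: [-0.8, 1.6, 9.9]
gripper_width: 0.0001
```

```bash
python3 -c "
from h import *
move([0.4307,-0.2305,.0555],-8.5)"
```

```text
t 41.62 yaw -8.38 pos [ 0.4326 -0.2311  0.0564] row [0.004, 0.003, -0.001, -0.006, 0.002, -0.003] F [-0.8  1.6  9.9] w 0.0001 rows>= 1
```

Force is 9.9 N at z = 0.0564, so the key is at its bottom stop. I retreat and look.

Request:
carry_out:
  commands:
    - [0,0,0,0,0,0.1,1]
    - [0,0,0,0,0,0.3,1]
    - [0,0,0,-0.08,0.05,0.5,1]
    - [0,0,0,-0.08,0.06,0.6,1]
    - [0,0,0,-0.08,0.06,0.6,1]
    - [0,0,0,-0.08,0.06,0.6,1]
    - [0,0,0,-0.08,0.06,0.6,1]

```text
time_s: 42.5
tool_pos: [0.4078, -0.2128, 0.2347]
eef_rot: [0.707, 0.048, 0.703, -0.055]
contact_force: [0.5, -0.2, -0.4]
gripper_width: -0.0005
```

```bash
python3 -c "
from h import *
s=cam('wrist'); save('w23.png',s['img'],1.5);P=cloud(s)
for n,X in dict(round=(.4424,-.152,.067),three=(.4367,-.1911,.067),two=(.4307,-.2307,.067),one=(.4254,-.2695,.067)).items():
    u,v=proj(s,X); k=P[int(v)-5:int(v)+6,int(u)-5:int(u)+6,2]; print(n,int(u),int(v),np.percentile(k,[20,50,80]).round(4))
t=cam('top'); save('t23.png',t['img'],4,(200,140,370,250)); 
sd=cam('side'); save('s23.png',sd['img'],1.5)
o=env.get_obs();print(o['contact_force'],o['time_s'])"
```

```text
round 279 109 [0.067  0.0676 0.0681]
three 278 148 [0.0643 0.0651 0.0673]
two 277 184 [0.0562 0.0587 0.0598]
one 277 217 [0.064  0.0648 0.0671]
[-0.24446049 -0.00276194 -0.18704526] 42.65
```

View pics/w23.png

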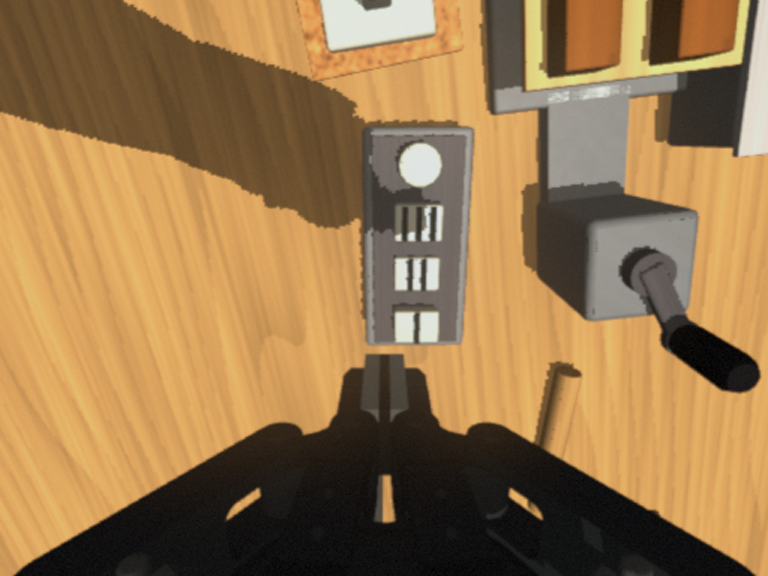

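View pics/s23.png

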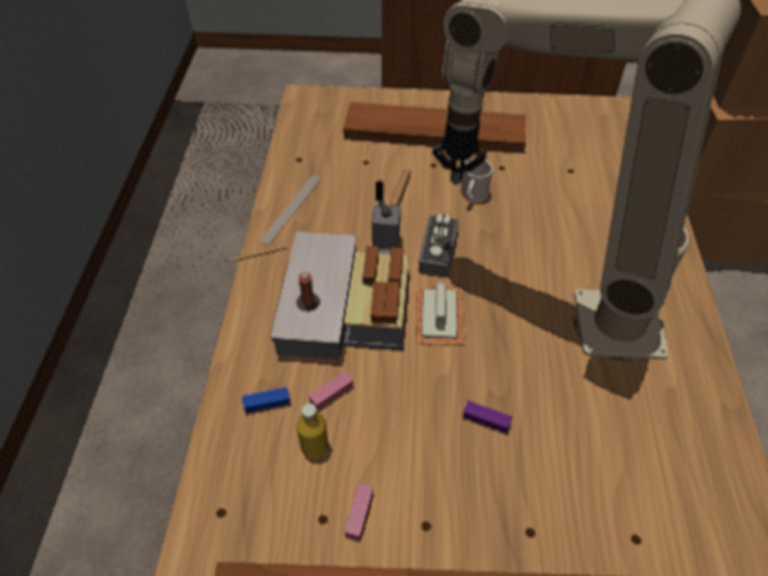

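View pics/t23.png

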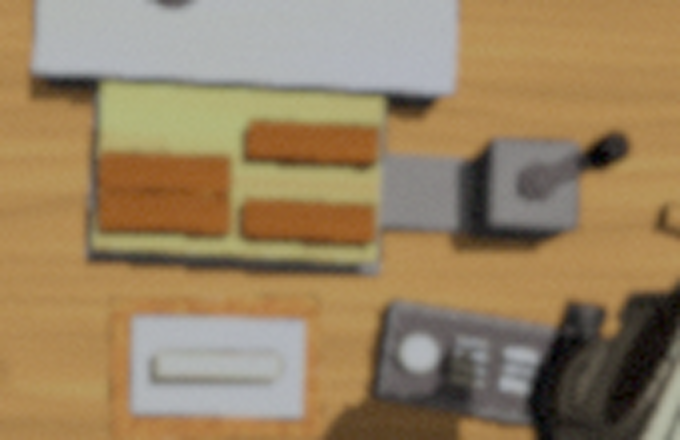

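Only the two-ridge key is down (0.0587); round, three and one are up. The blanks and block are in place, and the mug, bottle and dowel look unmoved. I hand in.

```bash
python3 -c "
from h import *
print(ticket.job_done())"
```

```text
the job is handed in; nothing more can be done
None
```

The whole job is done in the order asked and handed in at about 43 s of the 210 s allowed. The hand-in gave no verdict, so what follows is from my own camera measurements.

- **STOP key:** I pressed the round key until it latched, and the three-ridge key popped up.
- **Push block and blanks:** I stood the push block in the middle of its mat and laid all four brown blanks flat on the lift bed.
- **Crank:** I turned it clockwise about 3.75 turns. The bed top then measured 80.9 mm against 80.5 mm for the deck.
- **Knocked blank:** One blank was found shoved sideways against its neighbour and overhanging the bed's far edge. I last saw it in place before cranking. After the bed was flush I pushed it back with the shut fingers, and a new picture showed all four wholly on the bed and not stacked. It now touches its neighbour side by side.
- **Last key:** I pressed the two-ridge key last, to its bottom stop (about 10 N).

**Last checks:** The two-ridge key's top was about 8 mm lower than when up, and the other three keys were up. The four blanks were on the bed, the push block on the mat, and the gripper was clear of everything. The bottle, mug and dowel looked unmoved by eye; I did not measure their positions.

No last check failed or disagreed. I did not remeasure the bed height after pushing the blank back.

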